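# Lock the gauge carriage with its slanting pin

### The job

Push the aluminium gauge carriage home on the steel bed, against both dowels and the end stop, and lock it there with the longer of the two black-headed pins: down through the slanting bore of the carriage's lug, across the gap and through the lug behind the stop, until the pin's head sits on the carriage's lug. Leave the carriage and pin let go and at rest, and leave the short pin, the round gauge and the loose brass adapter where they are.

Things in the scene. Friction and masses are not known exactly. Their poses are not given: they have to be found in the camera images.
- bed_home (a point): Point on the top of a fixed dark steel bed (275 x 160 x 12 mm on the table; covers x -215..60, y -85..75 from here). x runs along the bed to the end stop, y to the two dowels, z up. With the carriage home, plate_end lies here, moved only along y by the locator's unreported shift of up to 5 mm either way, axes alike. The shift must be felt or seen.
- bed: The bed, origin 12 mm below bed_home. A fixed steel locator shoe is clamped on it, shifted by up to 5 mm either way in y (not reported). Nominal places from bed_home, mm: dowels 12 across, 34 tall, at x -175 and -50, y 51; end stop nose 12 across at (0,0,12) facing -x; far lug 12 thick, 50 wide, its 13.5 bore's near mouth at (19.4,0,23.5), axis direction (0.866,0,-0.5).
- plate_end (a point): Carriage: loose aluminium plate 190 x 90 x 10 mm, 0.35-0.65 kg (slides at 1-2 N, oiled), lying on the bed 15-32 mm short of home in both x and y, turned up to 0.15 rad. Point: middle of the lower edge of its stop end, axes as the bed's when home; covers x -190..0, y -45..45, z 0..10, with a rail 6 thick up to z 30 along its +y edge. Home, that edge touches both dowels and its end face the stop.
- plate_bore (a point): Centre of the near (upper) mouth of the 13.5 mm bore in the carriage's slanting lug (40 wide, 12 thick, rising 16 mm past the bore); at (-30,0,52) mm from plate_end, axes as plate_end. The bore axis runs forwards and down 30 degrees below level: direction (0.866,0,-0.5). Home, it is in line with the far lug's bore, whose near mouth is 57 mm along the axis (45 mm gap).
- plate_stub (a point): Middle of the upright brass gauge stub on the carriage, to grip and push it by: round, 24 mm in diameter, 34 mm tall (17 above and below this point), at (-105,0,27) mm from plate_end, axes alike. The plate can turn about it to settle on the dowels, between which it stands when home.
- pin_head (a point): The longer pin: middle of its round black head, 22 mm in diameter, 36 long; x runs along the pin to the tip. Shoulder 18 mm towards +x, then a steel shank 12 mm thick, 78 mm to the tip, its last 7 mm tapering to 6.6. About 0.12 kg. It starts level in a grey cradle at either side of the bed, axis 42 mm above the table, head overhanging freely (nearest cradle post 26 mm from this point).
- pin_tip (a point): Tip of the longer pin, on its axis, 96 mm from pin_head; axes as pin_head. Fully home, the shoulder sits on the carriage's lug and the tip stands 9 mm out of the far lug.
- pin: The whole longer pin, its origin on its axis at the shoulder, x towards the tip.
- plate: The whole carriage: same point and axes as plate_end.
- short_pin_head (a point): A like pin with a shank of only 50 mm, in a like cradle at the other side; too short, to be left alone. Middle of its head, x towards its tip.
- gauge: Loose round green digital gauge lying on its back, 100 mm across, 36 mm thick, brass stem to one side; origin under its middle. To be left alone.
- adapter: Small loose brass adapter, 26 mm across and 35 mm tall, standing near the bed; origin under its middle. To be left alone.
There are look-alikes about, which are no part of the job. Leave any red look-alike of the plate alone.

How it is judged:
By the outcome, as a careful person would: the job done as asked, in the order asked, and still so for the second after the job is handed in, with the robot touching nothing.
It also fails if it takes over 72 s, if anything falls off the work surface, if the arm or the gripper's body presses on something with over 40 N, if the wrist force passes 120 N, or if a joint passes its speed limit or range.

### The arm

A 6-joint arm with a two-finger parallel gripper is mounted at the origin on the work surface. World frame = base frame: x ahead of the robot, y to its left, z up, the work surface at z = 0. Lengths are in m, angles in rad, forces in N, time in s.
With the tool pointing down it reaches from about 0.25 to 0.8 m from the base axis. Payload 3.9 kg.
Tool frame: the origin (TCP) lies at the very end of the fingers, on their centre line; the grasp point (between the pads) lies ctrl.grip_point_offset behind it (ctrl.grip_point_offset is the distance from the TCP to the grasp point, in m); z points along the fingers, x is the direction in which the jaws open and shut, and the axes are right-handed (so a half turn about z gives the same grasp; the last joint's range is limited). The gripper opens to 85 mm and grips with 20 to 120 N. Pads are 22 mm wide; open, the fingers measure 114 mm over their backs; the gripper's body (76 mm by 85 mm) begins 54 mm behind the grasp point. The pads swing forward as they close: fully open they stand 13 mm farther back than shut.
Start: joints at [-1.326, 0.26, -0.138, 1.173, 0, 1.571], TCP at [0.127, -0.509, 0.231] pointing down, gripper open.
Joint ranges: [-2.78, 2.78], [-0.83, 1.72], [-1.28, 1.37], [-1.9, 2.12], [-1.57, 1.48], [-3.14, 3.14]. Speed limits (rad/s): [2.57, 2.57, 3.14, 3.14, 3.14, 3.14].

### API

Orientations are given as [roll, pitch, yaw] about the fixed x, y, z axes, in that order (R = Rz(yaw) Ry(pitch) Rx(roll)).
In Python, from workcell import ctrl gives the robot as it stands.
- The arm moves only by the shell command python3 -m handwheel 'ROWS' [OPENING] [FORCE]. ROWS is JSON, a list that holds one entry, the list of rows, each a list of 6 numbers: the shift along the tool's x, y, z scaled (see below), then the turn, a rotation vector about the tool's x, y, z scaled (see below). A call has 1 to 8 rows; each row is the pose to reach, as a shift and turn from the pose commanded when the call began, along the tool's axes at that moment; what a row does not reach only later rows make up. The controller multiplies each number of a shift by 0.12 m and each number of a turn by pi/2 rad. A row lasts 1/10 s, in which the tool goes at most 50 mm and 8.59 degrees, less where a joint would pass 70% of its speed; a pose out of reach is approached as far as the arm can. A call with a number of a shift or a turn outside -1 to 1 is refused whole. A call with a gripper value outside its range is refused whole. OPENING is the closure, from -1 (fully open) to 1 (shut), set as the call begins (- or left out, the last holds). The fingers move at their own pace and stop on an object; FORCE is the grip in N (left out, the last holds). Time passes only in rows, so rows that repeat a pose let the fingers close. It gives the time, the measured TCP pose, the force and the opening at its end, in the units of the state.
- ctrl.observe(): the state, without advancing time (a new reading comes with each control period).
- ctrl.grab_frame(name): name is "side" or "top" or "wrist"; returns (picture, depth): 480x640x3 uint8, red, green, blue; 480x640 float32, m along the optical axis (not along the pixel's ray), 0 where there is no reading.
- ctrl.camera_params(name): a dict with "fx", "fy", "cx", "cy" (pixels), "eye" and "attitude" of the camera in the world; the wrist camera has in their place "T_tool_cam" (4x4, takes a point from camera to tool coordinates, whose origin is the TCP and whose axes are the tool frame's). Camera axes: x right, y up, looking along -z (the intrinsics and any distortion apply to the point x, -y, -z); pixel columns grow to the right and rows downward; lengths in m; the calibration is good to about 2 mm. The wrist camera is an equidistant fisheye: a pixel r from the principal point sees the ray r / f radians off the axis. A picture is of the moment at which its call begins: read the wrist's pose just before it. camera_params takes no time and is no camera call.
- ctrl.job_done(): hands the job in, once; it reports no verdict.
The state is a dict: "t": time; "qpos": joint angles; "dq": joint speeds; "joint_torque": joint torques, N m; "tcp_pos": TCP position; "orientation": TCP orientation; "contact_force": force on the tool from outside, world axes, zero at the start; "wrist_torque": the same for the moment, N m; "width": opening from 0.0 (shut) to 1.0 (fully open).
Only numpy, scipy, OpenCV 4.12 (cv2) and the standard library are available. Lean on these libraries where they do the work, as an engineer would, in place of code of your own. Each camera call takes 0.05 s, during which the arm holds its last target.

## Working session

There is one attempt and no reset: what is moved stays moved. The work goes in short steps, Python scripts to look and compute and a shell command to move; the robot and the scene stay as the last step left them, time stands still between calls to the robot, and variables do not carry over. Pictures are saved under pics/ and viewed, and the job is handed in when it is done.

```bash
ls; mkdir -p pics; python3 - <<'E'
from workcell import ctrl
import cv2, numpy as np
s=ctrl.observe(); print(s); print(ctrl.grip_point_offset)
for n in ["side","top","wrist"]:
    print(n,ctrl.camera_params(n))
    im,d=ctrl.grab_frame(n); cv2.imwrite(f"pics/{n}0.png",im[:,:,::-1]); np.save(f"pics/{n}0.npy",d); print(d.min(),d.max())
E
```

```text
pics
{'t': 0.0, 'qpos': array([-1.32601327e+00,  2.60678179e-01, -1.39381577e-01,  1.17266032e+00,
        1.57740018e-05,  1.57080258e+00]), 'dq': array([ 0.00178476,  0.00051157, -0.00053476, -0.00130653,  0.00059608,
       -0.00044324]), 'joint_torque': array([ 1.12418224e-04, -4.05674708e+01,  2.53925246e+01,  1.85934780e-02,
       -6.67821041e-05, -1.21762056e-06]), 'tcp_pos': array([ 0.12707421, -0.50869888,  0.2304632 ]), 'orientation': array([-3.14157689e+00,  1.92375387e-03, -1.32601953e+00]), 'contact_force': array([-0.0526796 , -0.0803079 , -0.41331795]), 'wrist_torque': array([-0.01738925,  0.01981782,  0.00993455]), 'width': 1.0025956836777412}
0.0187
side {'fx': 505.6984744987521, 'fy': 505.6984744987521, 'cx': 314.4278754794013, 'cy': 238.5268059538301, 'eye': array([0.02926884, 0.62856627, 0.76098232]), 'attitude': array([ 0.85802848,  0.01433146, -2.4959744 ])}
0.0 3.432963
top {'fx': 613.84768422571, 'fy': 613.84768422571, 'cx': 310.78819324816783, 'cy': 239.33818694065164, 'eye': array([ 0.34490362, -0.01088664,  1.27640885]), 'attitude': array([ 0.16480448, -0.00995885, -1.58451359])}
0.0 2.2284331
wrist {'fx': 371.64829954431775, 'fy': 371.64829954431775, 'cx': 319.21117581633456, 'cy': 240.8727372779125, 'T_tool_cam': array([[ 9.99999590e-01, -9.03546316e-04,  6.51116204e-05,
         1.96487136e-04],
       [-8.43816359e-04, -9.55217059e-01, -2.95904811e-01,
        -7.54312963e-02],
       [ 3.29559433e-04,  2.95904635e-01, -9.55217430e-01,
        -1.42388108e-01],
       [ 0.00000000e+00,  0.00000000e+00,  0.00000000e+00,
         1.00000000e+00]])}
0.0 1.7151983
```

View pics/top0.png

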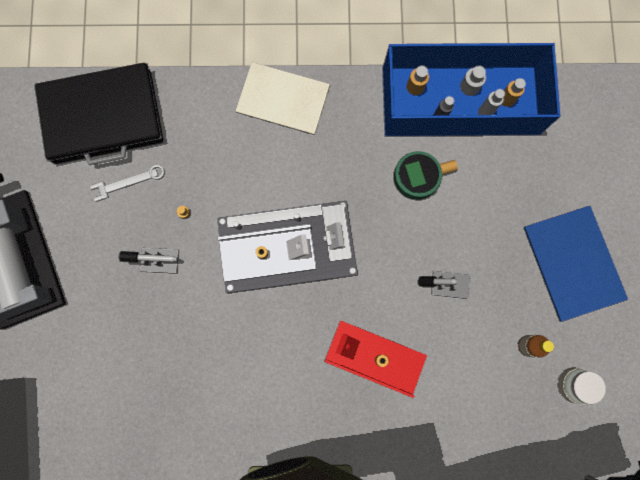

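View pics/side0.png

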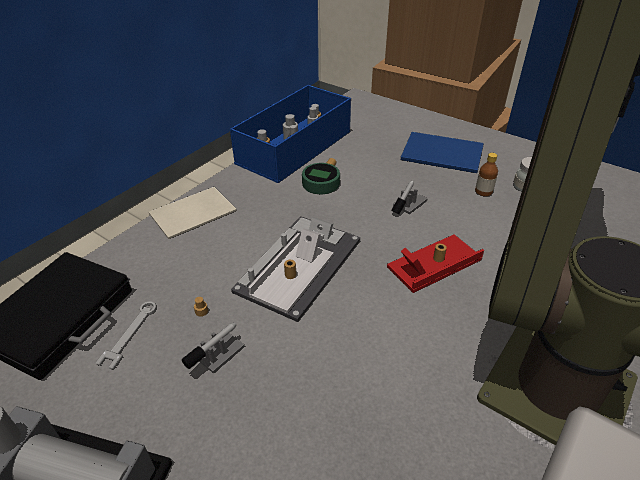

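View pics/wrist0.png

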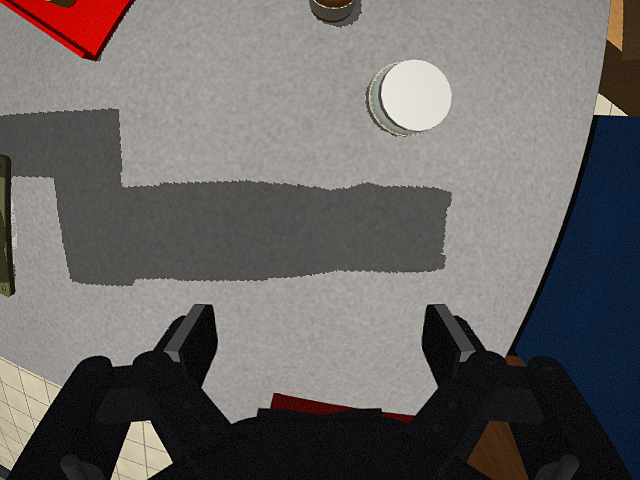

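```bash
cat > h.py <<'E'
import numpy as np, cv2
from scipy.spatial.transform import Rotation as R
from workcell import ctrl
def cam(n,s=None):
    p=ctrl.camera_params(n)
    if n=="wrist":
        s=s or ctrl.observe()
        T=np.eye(4); T[:3,:3]=R.from_euler('xyz',s['orientation']).as_matrix(); T[:3,3]=s['tcp_pos']
        T=T@p['T_tool_cam']
    else:
        T=np.eye(4); T[:3,:3]=R.from_euler('xyz',p['attitude']).as_matrix(); T[:3,3]=p['eye']
    return p,T
def ray(n,px,c=None):
    p,T=c or cam(n); u=(px[0]-p['cx'])/p['fx']; v=(px[1]-p['cy'])/p['fy']
    if n=="wrist":
        r=np.hypot(u,v); k=np.sin(r)/r if r>1e-9 else 1
        d=np.array([u*k,-v*k,-np.cos(r)])
    else: d=np.array([u,-v,-1.])
    return T[:3,3],T[:3,:3]@d
def onz(n,px,z,c=None):
    o,d=ray(n,px,c); return o+d*(z-o[2])/d[2]
def proj(n,P,c=None):
    p,T=c or cam(n); q=T[:3,:3].T@(np.asarray(P)-T[:3,3]); x,y,z=q[0],-q[1],-q[2]
    if n=="wrist":
        r=np.hypot(x,y); th=np.arctan2(r,z); k=th/r if r>1e-9 else 1/z
        return np.array([p['cx']+p['fx']*x*k,p['cy']+p['fy']*y*k])
    return np.array([p['cx']+p['fx']*x/z,p['cy']+p['fy']*y/z])
def two(a,b):  # (name,px[,cam])
    (o1,d1),(o2,d2)=ray(*a),ray(*b)
    d1=d1/np.linalg.norm(d1); d2=d2/np.linalg.norm(d2)
    A=np.stack([d1,-d2],1); t=np.linalg.lstsq(A,o2-o1,rcond=None)[0]
    p,q=o1+t[0]*d1,o2+t[1]*d2; return (p+q)/2,np.linalg.norm(p-q)
def pt(n,px,D,c=None):
    p,T=c or cam(n); o,d=ray(n,px,(p,T)); z=D[int(round(px[1])),int(round(px[0]))]
    if n=="wrist":
        dc=T[:3,:3].T@d; return o+d*z/(-dc[2])
    return o+d*z
def crop(im,x0,y0,x1,y1,k,out): cv2.imwrite(out,cv2.resize(im[y0:y1,x0:x1],None,fx=k,fy=k,interpolation=cv2.INTER_CUBIC))
def rows(dp,rv=(0,0,0),s=None):
    """world shift dp (m) -> tool units"""
    s=s or ctrl.observe(); Rm=R.from_euler('xyz',s['orientation']).as_matrix()
    return (Rm.T@np.asarray(dp))/0.12
E
python3 - <<'E'
from h import *
im=cv2.imread('pics/top0.png')
crop(im,205,190,365,300,5,'pics/t_bed.png')
crop(im,110,235,190,285,9,'pics/t_pin.png')
im=cv2.imread('pics/side0.png')
crop(im,225,205,365,325,5,'pics/s_bed.png')
crop(im,175,310,255,380,8,'pics/s_pin.png')
E
```

```text
(no output)
```

View pics/t_bed.png

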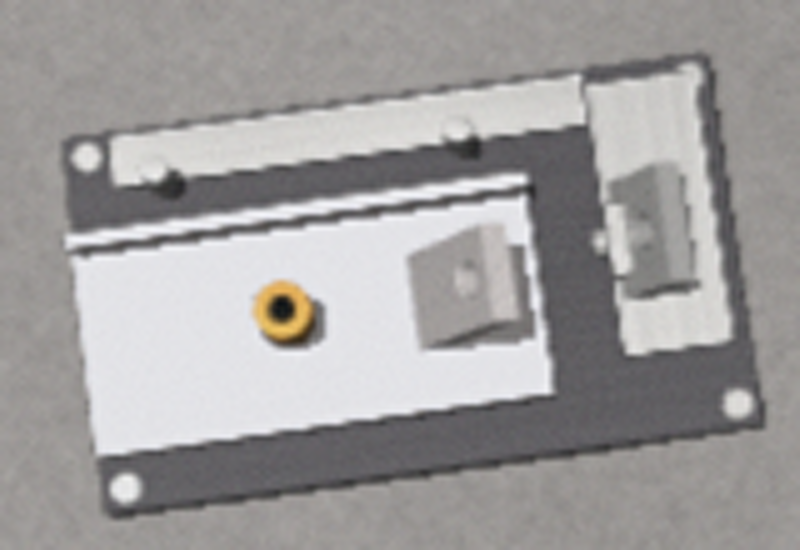

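View pics/t_pin.png

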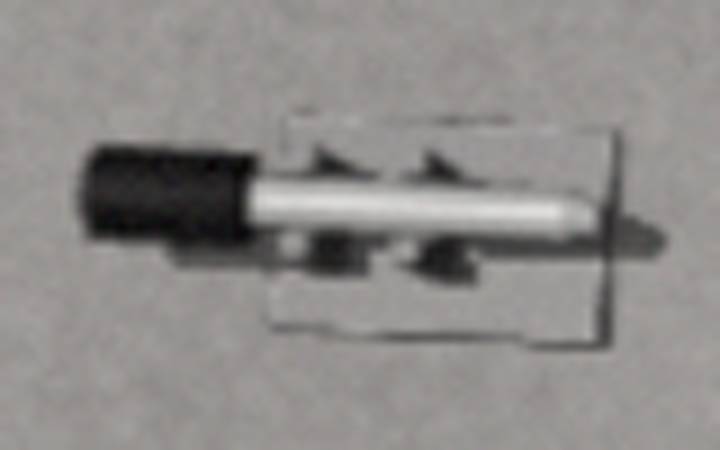

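View pics/s_bed.png

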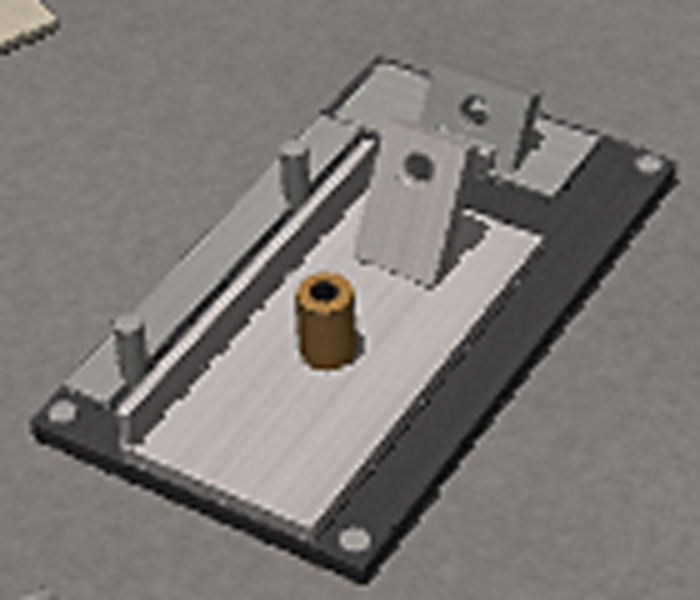

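View pics/s_pin.png

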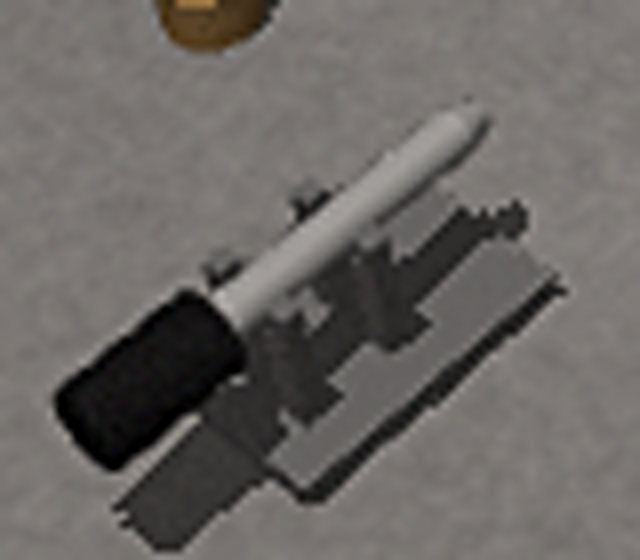

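```bash
python3 - <<'E'
from h import *
from scipy.optimize import least_squares
im=cv2.imread('pics/top0.png'); D=np.load('pics/top0.npy')
C=lambda x,y,k=5,ox=205,oy=190:((x+.5)/k+ox-.5,(y+.5)/k+oy-.5)
pc=[C(65,137),C(708,55),C(765,422),C(108,514)]
W=np.array([onz('top',p,.012)[:2] for p in pc]); print(W*1000)
print('sides',[np.linalg.norm(W[i]-W[(i+1)%4])*1000 for i in range(4)])
L=np.array([[-215,75],[60,75],[60,-85],[-215,-85]])/1000
def kab(L,W):
    a,b=L.mean(0),W.mean(0); H=(L-a).T@(W-b); th=np.arctan2(H[0,1]-H[1,0],H[0,0]+H[1,1])
    r=np.array([[np.cos(th),-np.sin(th)],[np.sin(th),np.cos(th)]]); return th,b-r@a,r
th,t,r=kab(L,W); print('bed yaw',th,'home',t*1000,'resid',((W-(L@r.T+t))*1000).round(1).tolist())
toB=lambda P:(r.T@(np.asarray(P)[:2]-t)*1000).round(1)
# dowel tops
for n,p in dict(d1=C(157,170),d2=C(460,130)).items(): print(n,toB(onz('top',p,.046)))
print('nose tip',toB(onz('top',C(600,240),.024+.006)))
print('stub top',toB(onz('top',C(282,308),.056)),onz('top',C(282,308),.056),pt('top',C(250+5,308),D)[2])
# plate: rail top corners z=.042 ; plate bottom corners z=.022
print('rail',[toB(onz('top',C(*p),.042)).tolist() for p in [(66,234),(527,175)]])
print('plate low',[toB(onz('top',C(*p),.022)).tolist() for p in [(98,455),(553,393)]])
# pin
P=lambda x,y:C(x,y,9,110,235)
for n,p in dict(headback=P(85,193),shoulder=P(248,198),tip=P(600,212)).items(): print(n,onz('top',p,.042)*1000)
Q=lambda x,y:C(x,y,8,175,310)
S=lambda x,y:C(x,y,5,225,205)
print('tip2',two(('top',P(600,212)),('side',Q(478,118))))
print('stubtop2',two(('top',C(282,308)),('side',S(325,289))))
print('d1',two(('top',C(157,170)),('side',S(130,325))), 'd2',two(('top',C(460,130)),('side',S(295,150))))
E
```

```text
[[ 604.86447047  168.46116217]
 [ 637.02239855 -102.2738356 ]
 [ 481.09896078 -122.27967931]
 [ 446.53457667  149.04610383]]
sides [np.float64(272.6381692960033), np.float64(157.20162921532534), np.float64(273.51851353412036), np.float64(159.51582918706018)]
bed yaw -1.4477377143192138 home [556.85528092 -53.06175347] resid [[-0.0, -1.1], [-1.6, 1.1], [1.2, 0.8], [0.4, -0.8]]
d1 [-174.5   48.6]
d2 [-49.9  48.5]
nose tip [ 1.4 -1.7]
stub top [-130.5  -16.2] [0.52476642 0.07445188 0.056     ] 0.05070061147733096
rail [[-214.6, 28.1], [-25.1, 27.1]]
plate low [[-214.3, -61.1], [-26.3, -61.0]]
headback [520.53491776 362.48018537  42.        ]
shoulder [518.94912926 325.9066746   42.        ]
tip [514.79634456 246.87323033  42.        ]
tip2 (array([0.51432083, 0.2467049 , 0.04019592]), np.float64(0.0017642194549775062))
stubtop2 (array([0.52366136, 0.07379731, 0.05817784]), np.float64(0.0018384356293330054))
d1 (array([0.58358263, 0.12590707, 0.04439691]), np.float64(0.0010559851340846836)) d2 (array([0.59886342, 0.00221516, 0.04480638]), np.float64(0.0006830547177373925))
```

Candidates: carriage – white plate at top (270,250), with its stub at (262,252); the red plate with its stub at (382,361) is a look-alike. Adapter is the loose brass thing at (183,212). Pins – left one, head (129,256), tip (177,259), about 115 mm long; right one, head (425,282), is shorter. I choose the white carriage and the left pin. The crops confirm both.

```bash
cat >> h.py <<'E'
BY=-1.4477
def down(yaw): return R.from_euler('xyz',[np.pi,0,yaw])
def plan(pos,Rt,s=None):
    s=s or ctrl.observe(); R0=R.from_euler('xyz',s['orientation'])
    dp=R0.inv().apply(np.asarray(pos)-s['tcp_pos'])/0.12
    rv=(R0.inv()*Rt).as_rotvec()/(np.pi/2)
    print('t',round(s['t'],2),'tcp',(s['tcp_pos']*1000).round(1),'ori',s['orientation'].round(4),'F',s['contact_force'].round(1),'w',round(s['width'],3))
    print('shift',dp.round(4),'turn',rv.round(4),'rows>=',max(np.linalg.norm(dp)*.12/.05,np.linalg.norm(rv)*90/8.59).round(1))
E
python3 -c "
from h import *
plan([.524,.074,.15],down(BY))
plan([.524,.074,.15],down(BY+np.pi))"
```

```text
t 0.15 tcp [ 127.1 -508.8  230.7] ori [-3.1416e+00  1.5000e-03 -1.3260e+00] F [-0.2 -0.4  0.2] w 0.998
shift [-3.9095 -4.3858  0.6781] turn [0.0001 0.001  0.0775] rows>= 14.2
t 0.15 tcp [ 127.1 -508.8  230.7] ori [-3.1416e+00  1.5000e-03 -1.3260e+00] F [-0.2 -0.4  0.2] w 0.998
shift [-3.9095 -4.3858  0.6781] turn [-1.5000e-03  1.0000e-04 -1.9225e+00] rows>= 20.1
```

```bash
python3 -m handwheel '[[[0,-0.5,0,0,0,-0.2],[-0.5,-1,0,0,0,-0.4],[-1,-1,0,0,0,-0.4],[-1,-1,0,0,0,-0.4]]]' 0; python3 -c "
from h import *
print(ctrl.observe()['qpos'].round(3))
plan([.524,.074,.15],down(BY))
plan([.524,.074,.15],down(BY+np.pi))"
```

```text
t: 0.55
tcp_pos: [0.2149, -0.3615, 0.2306]
orientation: [-3.141, 0.002, -0.719]
contact_force: [1.9, -0.1, 0.1]
width: 0.499
[-1.035  0.083 -0.362  1.127  0.     1.255]
t 0.55 tcp [ 214.9 -361.5  230.6] ori [-3.1406e+00  1.6000e-03 -7.1890e-01] F [ 1.9 -0.1  0.1] w 0.499
shift [-0.451  -4.4266  0.6769] turn [-2.00e-04  1.20e-03  4.64e-01] rows>= 10.8
t 0.55 tcp [ 214.9 -361.5  230.6] ori [-3.1406e+00  1.6000e-03 -7.1890e-01] F [ 1.9 -0.1  0.1] w 0.499
shift [-0.451  -4.4266  0.6769] turn [-1.500e-03 -3.000e-04 -1.536e+00] rows>= 16.1
```

```bash
python3 -m handwheel '[[[0,-0.4,0,0,0,-0.1],[0,-0.8,0,0,0,-0.2],[0,-1,0,0,0,-0.3],[0,-1,0,0,0,-0.4],[0,-1,0,0,0,-0.4]]]'; python3 -c "
from h import *
print(ctrl.observe()['qpos'].round(3))
plan([.524,.074,.15],down(BY+np.pi))"
```

```text
t: 1.05
tcp_pos: [0.2945, -0.2733, 0.2312]
orientation: [-3.141, 0.0, -0.094]
contact_force: [-0.5, 0.5, 0.5]
width: 0.502
[-0.748  0.049 -0.398  1.124 -0.     0.917]
t 1.05 tcp [ 294.5 -273.3  231.2] ori [-3.1414e+00  3.0000e-04 -9.4300e-02] F [-0.5  0.5  0.5] w 0.502
shift [ 1.6313 -3.0609  0.6764] turn [-3.0000e-04  1.0000e-04 -1.1384e+00] rows>= 11.9
```

```bash
python3 -m handwheel '[[[0.2,-0.4,0,0,0,-0.1],[0.4,-0.8,0,0,0,-0.2],[0.5,-1,0,0,0,-0.3],[0.6,-1,0,0,0,-0.4]]]'; python3 -c "
from h import *
plan([.524,.074,.15],down(BY+np.pi))"
```

```text
t: 1.45
tcp_pos: [0.3779, -0.1592, 0.2312]
orientation: [-3.14, -0.0, 0.509]
contact_force: [-0.2, -0.7, -0.4]
width: 0.498
t 1.45 tcp [ 377.9 -159.2  231.2] ori [-3.140e+00 -3.000e-04  5.094e-01] F [-0.2 -0.7 -0.4] w 0.498
shift [ 2.0104 -1.1015  0.6787] turn [-0.0008 -0.0008 -0.7541] rows>= 7.9
```

```bash
python3 -m handwheel '[[[0.4,-0.2,0,0,0,-0.1],[0.8,-0.4,0,0,0,-0.2],[1,-0.6,0,0,0,-0.3],[1,-0.6,0,0,0,-0.4]]]'; python3 -c "
from h import *
plan([.524,.074,.15],down(BY+np.pi))"
```

```text
t: 1.85
tcp_pos: [0.45, -0.0376, 0.231]
orientation: [-3.141, -0.002, 1.111]
contact_force: [-0.2, -0.2, -0.2]
width: 0.5
t 1.85 tcp [450.  -37.6 231. ] ori [-3.1415e+00 -1.8000e-03  1.1108e+00] F [-0.2 -0.2 -0.2] w 0.5
shift [1.1061 0.1399 0.677 ] turn [ 3.000e-04 -1.100e-03 -3.712e-01] rows>= 3.9
```

```bash
python3 -m handwheel '[[[0.4,0.05,0,0,0,-0.1],[0.8,0.1,0,0,0,-0.2],[1,0.14,0.2,0,0,-0.3],[1,0.14,0.4,0,0,-0.37],[1,0.14,0.4,0,0,-0.37]]]'; python3 -c "
from h import *
plan([.524,.074,.10],down(BY+np.pi))
im,d=ctrl.grab_frame('wrist'); cv2.imwrite('pics/w1.png',im[:,:,::-1])"
```

```text
t: 2.35
tcp_pos: [0.515, 0.0584, 0.1798]
orientation: [-3.134, 0.0, 1.681]
contact_force: [-0.1, -0.1, -0.7]
width: 0.5
t 2.35 tcp [515.   58.4 179.8] ori [-3.1342e+00  3.0000e-04  1.6815e+00] F [-0.1 -0.1 -0.7] w 0.5
shift [0.1214 0.0939 0.6647] turn [-0.0047  0.0001 -0.0079] rows>= 1.6
```

View pics/w1.png

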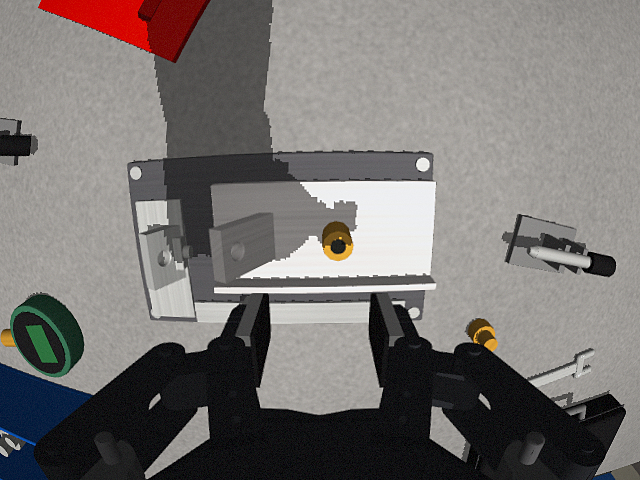

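Wrist view: stub top centre at about (338,246), lug at (243,245), far lug at (165,255), long pin at right with head (600,264).

```bash
python3 - <<'E'
from h import *
im=cv2.imread('pics/w1.png')
hsv=cv2.cvtColor(im,cv2.COLOR_BGR2HSV)
m=cv2.inRange(hsv,(10,120,150),(30,255,255))[210:275,310:365]
n,l,st,ce=cv2.connectedComponentsWithStats(m); 
for i in range(1,n):
    if st[i,4]>15: print(st[i],ce[i]+[310,210])
s=ctrl.observe()
print(onz('wrist',(338,246),.056)*1000)
crop(im,120,140,450,330,2.4,'pics/w1c.png')
E
```

```text
[ 13  33  30  18 258] [338.04263566 252.39147287]
[524.8384712   73.32842806  56.        ]
```

View pics/w1c.png

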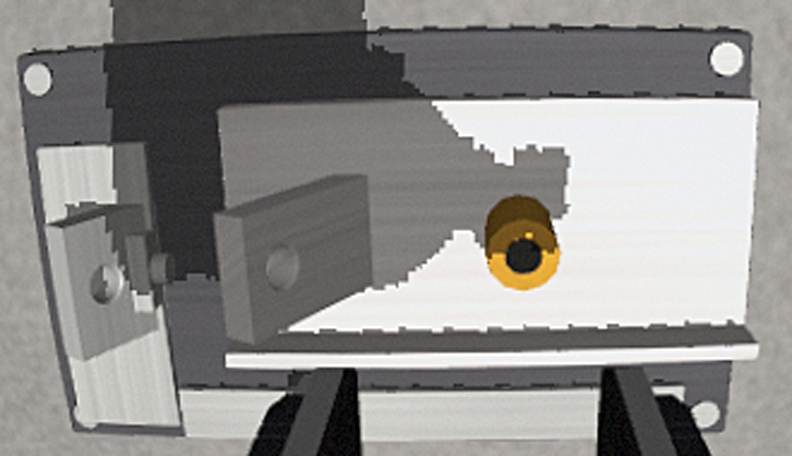

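```bash
python3 -c "
from h import *
plan([.5243,.0738,.10],down(BY+np.pi))"; python3 -m handwheel '[[[0.12,0.095,0.3,-0.005,0,-0.008],[0.12,0.095,0.66,-0.005,0,-0.008],[0.12,0.095,0.66,-0.005,0,-0.008]]]'; python3 -c "
from h import *
plan([.5243,.0738,.030],down(BY+np.pi))"
```

```text
t 2.4 tcp [515.6  58.1 181.6] ori [-3.1366e+00  2.0000e-04  1.6788e+00] F [-0.3  0.5 -0.9] w 0.498
shift [0.1227 0.0893 0.6798] turn [-0.0032  0.0001 -0.0096] rows>= 1.7
t: 2.7
tcp_pos: [0.5229, 0.0729, 0.1007]
orientation: [-3.14, 0.0, 1.691]
contact_force: [-1.5, -0.3, -0.2]
width: 0.504
t 2.7 tcp [522.9  72.9 100.7] ori [-3.1404e+00  3.0000e-04  1.6915e+00] F [-1.5 -0.3 -0.2] w 0.504
shift [0.0058 0.0131 0.5891] turn [-0.0008  0.0002 -0.0015] rows>= 1.4
```

```bash
python3 -m handwheel '[[[0.005,0.013,0.3,0,0,0],[0.005,0.013,0.58,0,0,0],[0.005,0.013,0.58,0,0,0]]]'; python3 -m handwheel '[[[0,0,0,0,0,0],[0,0,0,0,0,0],[0,0,0,0,0,0],[0,0,0,0,0,0],[0,0,0,0,0,0],[0,0,0,0,0,0]]]' 1 30;python3 -c "
from h import *
plan([.5243,.0738,.030],down(BY+np.pi))
im,d=ctrl.grab_frame('side'); crop(im[:,:,::-1],225,180,405,330,4,'pics/s2.png')"
```

```text
t: 3.0
tcp_pos: [0.5268, 0.0739, 0.0334]
orientation: [3.139, 0.0, 1.692]
contact_force: [-0.7, -1.0, -0.3]
width: 0.499
t: 3.6
tcp_pos: [0.5311, 0.075, 0.0371]
orientation: [3.129, 0.001, 1.695]
contact_force: [-0.7, -1.2, 6.4]
width: 0.27
t 3.6 tcp [531.1  75.   37.1] ori [3.1291e+00 8.0000e-04 1.6955e+00] F [-0.7 -1.2  6.4] w 0.27
shift [-0.0031 -0.0579  0.0585] turn [0.0079 0.0005 0.001 ] rows>= 0.2
```

View pics/s2.png

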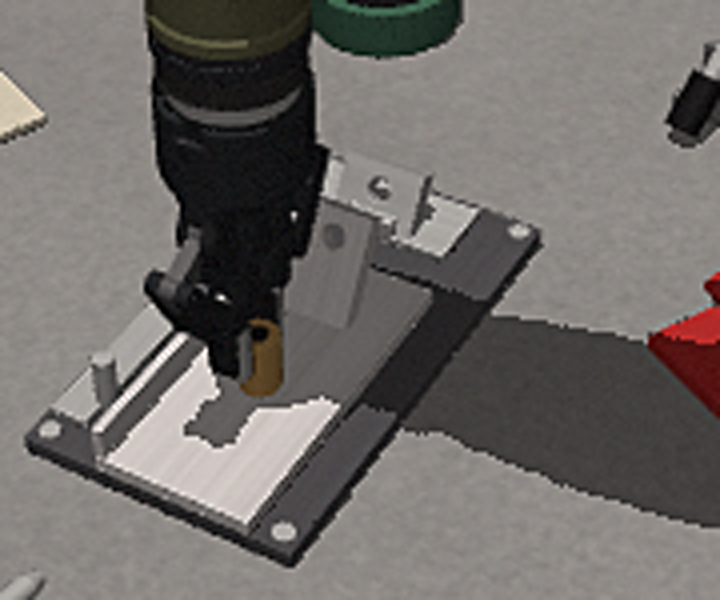

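```bash
python3 -m handwheel '[[[0,0,0,0,0,0],[0,0,0,0,0,0],[0,0,0,0,0,0]]]';python3 -c "
from h import *
s=ctrl.observe();print(s['joint_torque'].round(2),s['wrist_torque'].round(2),s['qpos'].round(4))
plan([.5243,.0738,.030],down(BY+np.pi))"
```

```text
t: 3.95
tcp_pos: [0.531, 0.0751, 0.0371]
orientation: [3.129, 0.001, 1.696]
contact_force: [-0.6, -1.4, 7.3]
width: 0.267
[ 6.500e-01 -4.066e+01  1.837e+01 -5.100e-01  3.200e-01 -2.000e-02] [-0.22  0.18 -0.03] [ 0.141   0.4285 -0.4412  0.6887 -0.0009  0.0162]
t 3.95 tcp [531.   75.1  37.1] ori [3.1291e+00 7.0000e-04 1.6956e+00] F [-0.6 -1.4  7.3] w 0.267
shift [-0.0036 -0.0578  0.0585] turn [0.0079 0.0004 0.0011] rows>= 0.2
```

```bash
python3 -m handwheel '[[[0,0,0,0,0,0],[0,0,0,0,0,0],[0,0,0,0,0,0]]]' 0.2;python3 -c "
from h import *
s=ctrl.observe();print(s['joint_torque'].round(2),s['wrist_torque'].round(2),s['qpos'].round(4))
plan([.5243,.0738,.030],down(BY+np.pi))
im,d=ctrl.grab_frame('wrist'); cv2.imwrite('pics/w3.png',im[:,:,::-1])"
```

```text
t: 4.25
tcp_pos: [0.5291, 0.0752, 0.0348]
orientation: [3.133, -0.0, 1.696]
contact_force: [0.2, 0.4, 0.5]
width: 0.399
[-1.000e-02 -4.458e+01  1.988e+01 -8.000e-02 -0.000e+00  0.000e+00] [ 0.    0.08 -0.05] [ 0.1413  0.4312 -0.4441  0.6873 -0.      0.016 ]
t 4.25 tcp [529.1  75.2  34.8] ori [ 3.1334e+00 -1.0000e-04  1.6961e+00] F [0.2 0.4 0.5] w 0.399
shift [-0.0068 -0.0415  0.0397] turn [ 0.0052 -0.0001  0.0014] rows>= 0.1
```

View pics/w3.png

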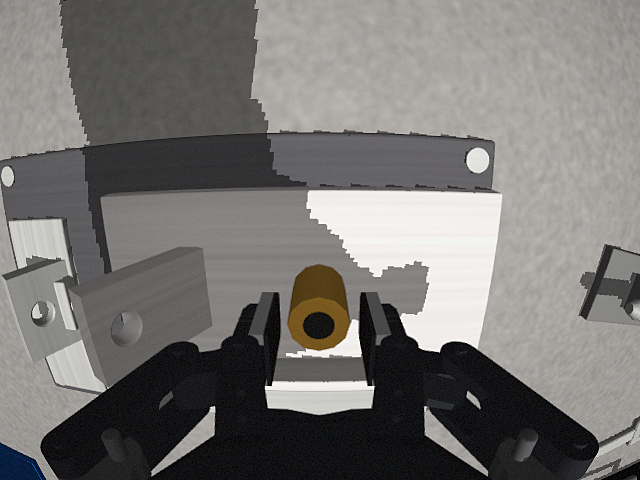

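```bash
python3 -c "
from h import *
print(onz('wrist',(319,326),.056)*1000)"
python3 -m handwheel '[[[0,-0.035,0.01,0,0,0],[0,-0.035,0.01,0,0,0],[0,-0.035,0.01,0,0,0]]]';python3 -c "
from h import *
plan([.5243,.0738,.032],down(BY+np.pi))"
```

```text
[524.0106349   74.38528748  56.        ]
t: 4.6
tcp_pos: [0.5244, 0.0746, 0.0331]
orientation: [3.134, 0.0, 1.696]
contact_force: [-0.2, -0.2, -0.0]
width: 0.4
t 4.6 tcp [524.4  74.6  33.1] ori [3.1344e+00 1.0000e-04 1.6961e+00] F [-0.2 -0.2 -0. ] w 0.4
shift [-0.0062 -0.0017  0.0088] turn [0.0046 0.     0.0014] rows>= 0.1
```

```bash
python3 -m handwheel '[[[0,0,0,0,0,0],[0,0,0,0,0,0],[0,0,0,0,0,0],[0,0,0,0,0,0],[0,0,-0.03,0,0,0]]]' 1 25;python3 -c "
from h import *
plan([.5243,.0738,.032],down(BY+np.pi))"
python3 -m handwheel '[[[-0.06,0.03,0,0,0,0],[-0.12,0.06,0,0,0,0],[-0.17,0.09,0,0,0,0],[-0.17,0.09,0,0,0,0],[-0.17,0.09,0,0,0,0]]]';python3 -c "
from h import *
plan([.5243,.0738,.032],down(BY+np.pi))"
```

```text
t: 5.1
tcp_pos: [0.5239, 0.0746, 0.0362]
orientation: [3.136, -0.0, 1.696]
contact_force: [1.0, 0.3, -3.0]
width: 0.269
t 5.1 tcp [523.9  74.6  36.2] ori [ 3.1357e+00 -2.0000e-04  1.6961e+00] F [ 1.   0.3 -3. ] w 0.269
shift [-0.0068  0.0021  0.0352] turn [ 0.0038 -0.0001  0.0014] rows>= 0.1
t: 5.6
tcp_pos: [0.5381, 0.0554, 0.0368]
orientation: [3.134, -0.0, 1.695]
contact_force: [-0.1, 0.1, -4.6]
width: 0.27
t 5.6 tcp [538.1  55.4  36.8] ori [ 3.1341e+00 -2.0000e-04  1.6953e+00] F [-0.1  0.1 -4.6] w 0.27
shift [ 0.1667 -0.0955  0.0393] turn [ 0.0047 -0.0001  0.0009] rows>= 0.5
```

```bash
python3 -m handwheel '[[[0,0.0,0.025,0,0,0],[0,0.015,0.025,0,0,0],[0,0.03,0.025,0,0,0],[0,0.03,0.025,0,0,0]]]';python3 -c "
from h import *
plan([.5243,.0738,.032],down(BY+np.pi))"
python3 -m handwheel '[[[-0.02,0.01,0,0,0,0],[-0.04,0.02,0,0,0,0],[-0.04,0.02,0,0,0,0]]]';python3 -c "
from h import *
plan([.5243,.0738,.032],down(BY+np.pi))"
```

```text
t: 6.0
tcp_pos: [0.5417, 0.0564, 0.0339]
orientation: [3.134, -0.0, 1.696]
contact_force: [-0.7, 0.0, -4.3]
width: 0.265
t 6.0 tcp [541.7  56.4  33.9] ori [ 3.134  -0.      1.6963] F [-0.7  0.  -4.3] w 0.265
shift [ 0.1624 -0.1258  0.015 ] turn [ 0.0048 -0.      0.0015] rows>= 0.5
t: 6.3
tcp_pos: [0.5426, 0.0511, 0.0335]
orientation: [3.138, 0.0, 1.696]
contact_force: [-5.7, -1.3, -1.9]
width: 0.27
t 6.3 tcp [542.6  51.1  33.5] ori [3.1377e+00 3.0000e-04 1.6956e+00] F [-5.7 -1.3 -1.9] w 0.27
shift [ 0.207  -0.128   0.0117] turn [0.0025 0.0002 0.0011] rows>= 0.6
```

```bash
python3 -m handwheel '[[[-0.02,0,0,0,0,0],[-0.04,0.01,0,0,0,0],[-0.06,0.02,0,0,0,0],[-0.06,0.02,0,0,0,0],[-0.06,0.02,0,0,0,0]]]';python3 -c "
from h import *
plan([.5243,.0738,.032],down(BY+np.pi))
im,d=ctrl.grab_frame('side'); crop(im[:,:,::-1],225,200,365,320,5,'pics/s4.png')
im,d=ctrl.grab_frame('top'); cv2.imwrite('pics/t4f.png',im[:,:,::-1]);crop(im[:,:,::-1],205,190,365,300,5,'pics/t4.png')"
```

```text
t: 6.8
tcp_pos: [0.5428, 0.0504, 0.0335]
orientation: [3.141, -0.013, 1.7]
contact_force: [-11.7, 15.5, 2.7]
width: 0.269
t 6.8 tcp [542.8  50.4  33.5] ori [ 3.1411 -0.0132  1.6997] F [-11.7  15.5   2.7] w 0.269
shift [ 0.2135 -0.1282  0.0151] turn [ 0.0003 -0.0084  0.0037] rows>= 0.6
```

View pics/s4.png

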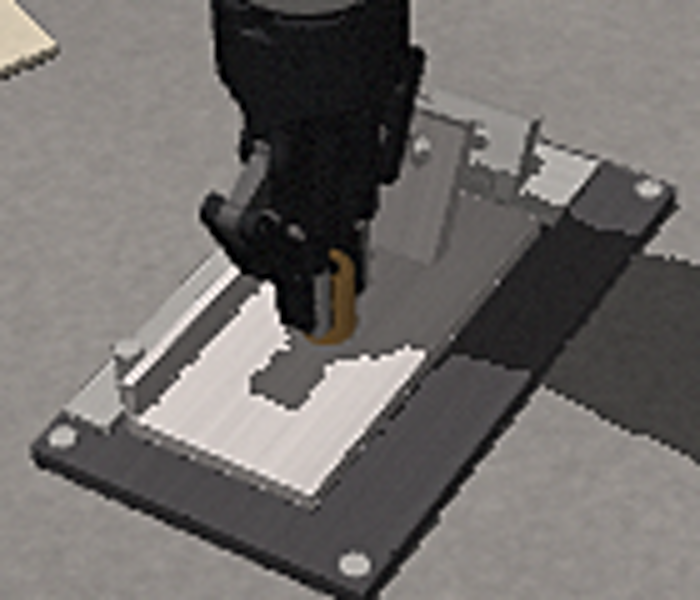

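View pics/t4.png

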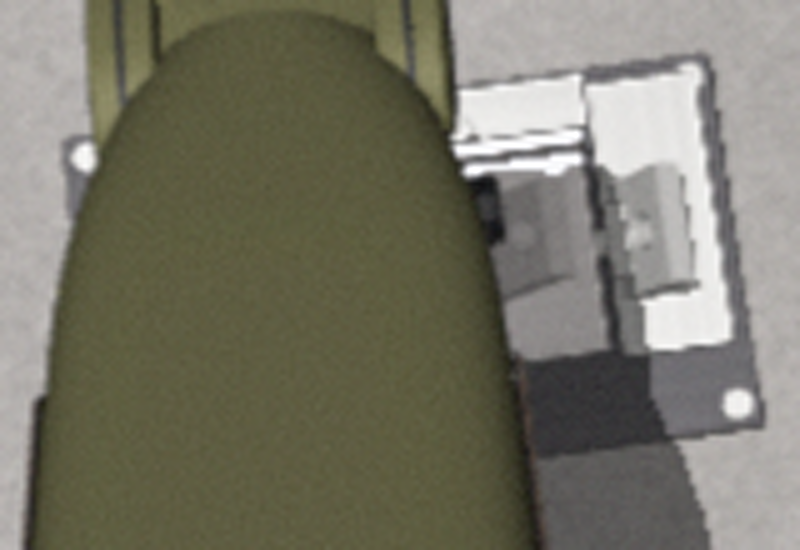

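```bash
python3 -m handwheel '[[[0,0,0,0,0,0],[0,0,0,0,0,0],[0,0,0,0,0,0]]]' 0 ; python3 -m handwheel '[[[0.03,-0.02,-0.3,0,0,0],[0.03,-0.02,-0.7,0,0,0],[0.03,-0.02,-1,0,0,0],[0.03,-0.02,-1,0,0,0]]]';python3 -c "
from h import *
print(ctrl.observe()['qpos'].round(3))
plan([.52,.3444,.15],down(-0.05))
im,d=ctrl.grab_frame('wrist'); cv2.imwrite('pics/w5.png',im[:,:,::-1])"
```

```text
t: 7.2
tcp_pos: [0.5501, 0.0446, 0.035]
orientation: [3.13, 0.001, 1.696]
contact_force: [-0.3, -1.2, 0.6]
width: 0.501
t: 7.6
tcp_pos: [0.5495, 0.0479, 0.1604]
orientation: [3.12, 0.001, 1.695]
contact_force: [1.0, 0.3, -0.0]
width: 0.499
[ 0.087  0.329 -0.231  0.99  -0.    -0.037]
t 7.6 tcp [549.5  47.9 160.4] ori [3.1203e+00 1.0000e-03 1.6953e+00] F [ 1.   0.3 -0. ] w 0.499
shift [2.4822 0.0609 0.0855] turn [ 0.0105 -0.0113  1.1111] rows>= 11.6
```

View pics/w5.png

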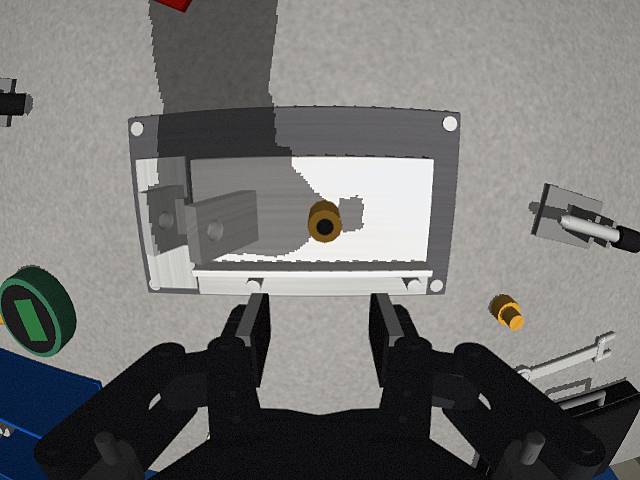

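```bash
python3 -m handwheel '[[[0.3,0,-0.1,0,0,0.09],[0.6,0,-0.1,0,0,0.18],[1,0,-0.1,0,0,0.27],[1,0,-0.1,0,0,0.36],[1,0,-0.1,0,0,0.4]]]' -0.2;python3 -c "
from h import *
plan([.5195,.3433,.15],down(-0.05))"
```

```text
t: 8.15
tcp_pos: [0.5285, 0.1683, 0.1646]
orientation: [3.136, -0.003, 1.066]
contact_force: [-0.2, -1.2, 0.1]
width: 0.604
t 8.15 tcp [528.5 168.3 164.6] ori [ 3.1361 -0.0033  1.0664] F [-0.2 -1.2  0.1] w 0.604
shift [ 1.2399 -0.7713  0.1212] turn [ 0.002  -0.0039  0.7107] rows>= 7.4
```

```bash
python3 -m handwheel '[[[0.3,-0.2,0,0,0,0.09],[0.6,-0.4,0,0,0,0.18],[0.9,-0.5,0,0,0,0.27],[0.9,-0.6,0,0,0,0.36],[0.9,-0.6,0,0,0,0.45],[0.9,-0.6,0,0,0,0.54],[0.9,-0.6,0,0,0,0.63],[0.9,-0.6,0,0,0,0.71]]]';python3 -m handwheel '[[[0,0,0,0,0,0],[0,0,0,0,0,0]]]';python3 -c "
from h import *
plan([.5195,.3433,.12],down(-0.05))
im,d=ctrl.grab_frame('wrist'); cv2.imwrite('pics/w6.png',im[:,:,::-1])"
```

```text
t: 8.95
tcp_pos: [0.5178, 0.2959, 0.1644]
orientation: [-3.142, -0.006, -0.053]
contact_force: [0.2, 1.2, -0.0]
width: 0.604
t: 9.15
tcp_pos: [0.5179, 0.296, 0.165]
orientation: [-3.141, -0.007, -0.045]
contact_force: [-0.6, -0.3, -0.5]
width: 0.6
t 9.15 tcp [517.9 296.  165. ] ori [-3.1412 -0.0067 -0.0453] F [-0.6 -0.3 -0.5] w 0.6
shift [-0.0072 -0.3943  0.3754] turn [-0.0003 -0.0043  0.003 ] rows>= 1.3
```

View pics/w6.png

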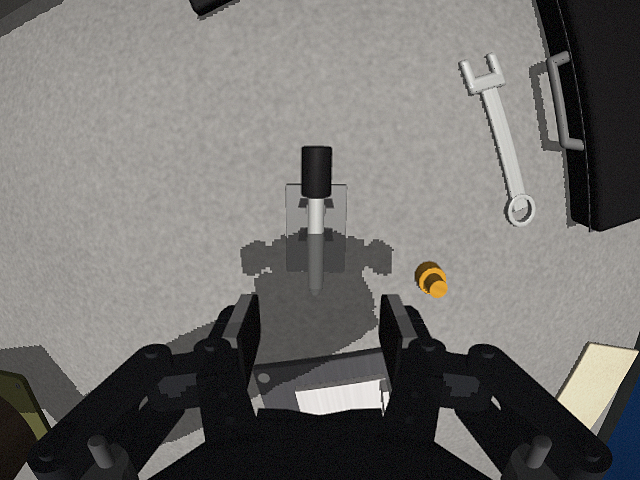

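```bash
python3 -c "
from h import *
a=onz('wrist',(316,197.5),.045)*1000; b=onz('wrist',(316,293),.042)*1000; c=onz('wrist',(316.5,148),.05)*1000
print(a,b,c,np.linalg.norm(a[:2]-b[:2]),np.arctan2(*(b-a)[[1,0]]))
im=cv2.imread('pics/w6.png'); crop(im,270,130,370,310,3.3,'pics/w6c.png')"
```

```text
[517.66509832 322.78986727  45.        ] [514.03591936 246.43043019  42.        ] [519.67254798 358.50379615  50.        ] 76.44563147392375 -1.6182881651022256
```

View pics/w6c.png

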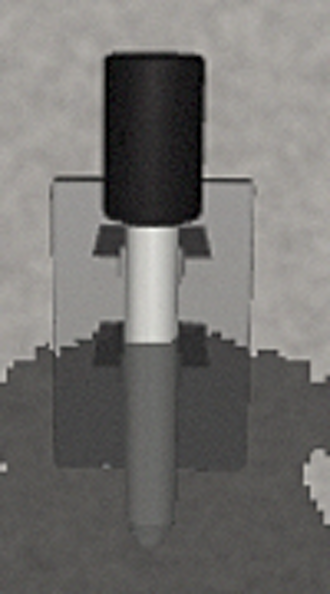

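```bash
python3 -m handwheel '[[[0,-0.2,0.2,0,-0.004,0],[0,-0.38,0.4,0,-0.004,0],[0,-0.38,0.5,0,-0.004,0],[0,-0.38,0.5,0,-0.004,0],[0,-0.38,0.5,0,-0.004,0]]]';python3 -c "
from h import *
plan([.519,.342,.026],down(-0.047))
im,d=ctrl.grab_frame('wrist'); cv2.imwrite('pics/w7.png',im[:,:,::-1])"
```

```text
t: 9.7
tcp_pos: [0.5206, 0.3412, 0.1062]
orientation: [-3.141, -0.001, -0.047]
contact_force: [0.2, 0.5, -0.0]
width: 0.599
t 9.7 tcp [520.6 341.2 106.2] ori [-3.1412e+00 -1.0000e-03 -4.7400e-02] F [ 0.2  0.5 -0. ] w 0.599
shift [-0.0142 -0.0056  0.6683] turn [-0.0003 -0.0006 -0.0002] rows>= 1.6
```

View pics/w7.png

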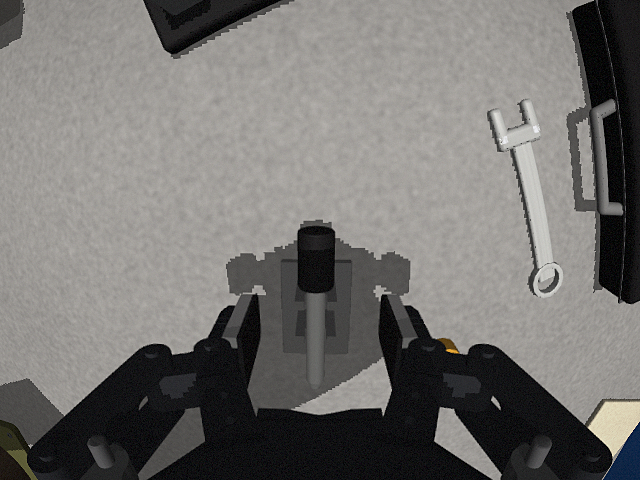

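```bash
python3 -c "
from h import *
print(onz('wrist',(316,291),.045)*1000,onz('wrist',(316,229),.053)*1000,onz('wrist',(317,388),.042)*1000)"
python3 -m handwheel '[[[-0.012,-0.004,0.3,0,0,0],[-0.012,-0.004,0.6,0,0,0],[-0.012,-0.004,0.66,0,0,0],[-0.012,-0.004,0.66,0,0,0],[-0.012,-0.004,0.66,0,0,0]]]';python3 -c "
from h import *
plan([.519,.342,.026],down(-0.047))"
```

```text
[518.33864286 322.02504902  45.        ] [520.42477223 362.93395276  53.        ] [515.05284141 243.93822288  42.        ]
t: 10.25
tcp_pos: [0.5208, 0.3432, 0.0289]
orientation: [-3.139, -0.004, -0.048]
contact_force: [0.8, 0.3, -0.5]
width: 0.594
t 10.25 tcp [520.8 343.2  28.9] ori [-3.1386 -0.0039 -0.0478] F [ 0.8  0.3 -0.5] w 0.594
shift [-0.0146  0.0104  0.0239] turn [-0.0019 -0.0025 -0.0005] rows>= 0.1
```

```bash
python3 -m handwheel '[[[-0.014,0.008,0.02,0,-0.0025,0],[-0.014,0.008,0.02,0,-0.0025,0],[-0.014,0.008,0.02,0,-0.0025,0]]]';python3 -m handwheel '[[[0,0,0,0,0,0],[0,0,0,0,0,0],[0,0,0,0,0,0],[0,0,0,0,0,0],[0,0,0,0,0,0],[0,0,0,0,0,0]]]' 1 70;python3 -c "
from h import *
plan([.519,.342,.026],down(-0.047))
im,d=ctrl.grab_frame('wrist'); cv2.imwrite('pics/w8.png',im[:,:,::-1])"
```

```text
t: 10.55
tcp_pos: [0.5182, 0.3421, 0.0254]
orientation: [-3.139, 0.001, -0.048]
contact_force: [-0.1, 0.8, 0.1]
width: 0.6
t: 11.15
tcp_pos: [0.5179, 0.3419, 0.0247]
orientation: [-3.14, 0.002, -0.048]
contact_force: [0.3, -0.9, 1.8]
width: 0.234
t 11.15 tcp [517.9 341.9  24.7] ori [-3.14e+00  2.10e-03 -4.75e-02] F [ 0.3 -0.9  1.8] w 0.234
shift [ 0.0091 -0.0014 -0.0109] turn [-0.001   0.0013 -0.0003] rows>= 0.0
```

View pics/w8.png

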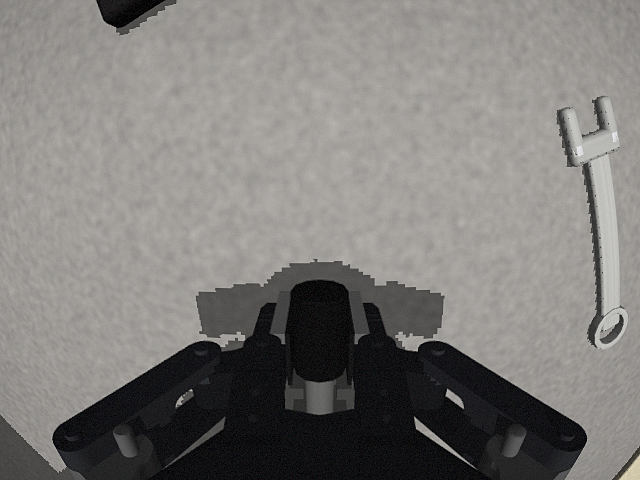

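```bash
python3 -m handwheel '[[[0,0,-0.3,0,0,0],[0,0,-0.7,0,0,0],[0,0,-1,0,0,0],[0,0,-1,0,0,0],[0,0,-1,0,0,0]]]';python3 -c "
from h import *
plan([.519,.342,.026],down(-0.047))
im,d=ctrl.grab_frame('side'); cv2.imwrite('pics/s9f.png',im[:,:,::-1]); crop(im[:,:,::-1],225,205,365,325,5,'pics/s9.png')
im,d=ctrl.grab_frame('top'); cv2.imwrite('pics/t9f.png',im[:,:,::-1]);crop(im[:,:,::-1],205,190,365,300,5,'pics/t9.png')"
```

```text
t: 11.7
tcp_pos: [0.5183, 0.3418, 0.145]
orientation: [-3.139, 0.001, -0.048]
contact_force: [0.4, -0.0, -1.7]
width: 0.237
t 11.7 tcp [518.3 341.8 145. ] ori [-3.1393e+00  1.4000e-03 -4.7500e-02] F [ 0.4 -0.  -1.7] w 0.237
shift [7.100e-03 5.000e-04 9.914e-01] turn [-0.0014  0.0009 -0.0003] rows>= 2.4
```

View pics/s9.png

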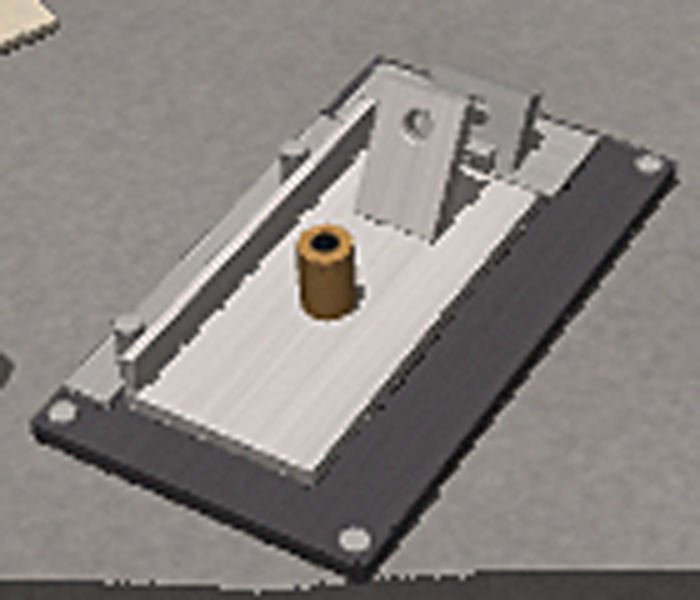

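View pics/t9.png

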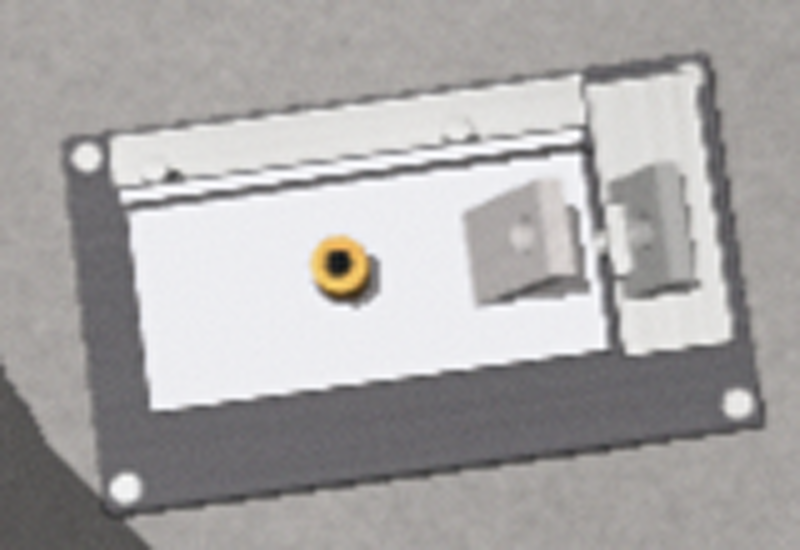

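View pics/s9f.png

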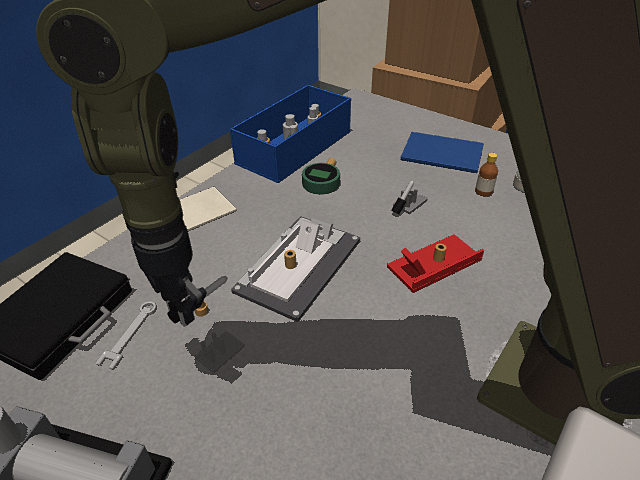

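Plate now home: the rail is on both dowels (top crop (170,172) and (460,132)) and the end is on the nose (600,240). Pin held level (side, tip at (222,280)).

```bash
python3 - <<'E'
from h import *
C=lambda x,y,k=5,ox=205,oy=190:((x+.5)/k+ox-.5,(y+.5)/k+oy-.5)
S=lambda x,y:C(x,y,5,225,205)
th=BY; r=np.array([[np.cos(th),-np.sin(th)],[np.sin(th),np.cos(th)]]); t=np.array([.556855,-.053062])
toB=lambda P:(r.T@(np.asarray(P)[:2]-t)*1000).round(1)
def rep(n,P): print(n,(P*1000).round(1),'bed',toB(P))
P,e=two(('top',C(339,264)),('side',S(326,242))); rep('stub2',P); print(e)
rep('stub top',onz('top',C(339,264),.056)); rep('stub side',onz('side',S(326,242),.056))
P,e=two(('top',C(523,238)),('side',S(419,123))); rep('bore2',P); print(e)
rep('bore top',onz('top',C(523,238),.064)); rep('bore side',onz('side',S(419,123),.064))
P,e=two(('top',C(641,233)),('side',S(483,114))); rep('far2',P); print(e)
for nm,p,z in [('railL',(119,186),.042),('railR',(585,128),.042),('pLow L',(152,412),.022),('pLow R',(609,350),.022)]: rep(nm,onz('top',C(*p),z))
# tip of held pin in the side view vs predicted
im=cv2.imread('pics/s9f.png'); crop(im,150,250,250,340,7,'pics/s9pin.png')
s=ctrl.observe(); Rm=R.from_euler('xyz',s['orientation'])
for nm,v in dict(head=[0,0,-.0173],sh=[0,.018,-.0173],tip=[0,.096,-.0173]).items():
    w=s['tcp_pos']+Rm.apply(v); print(nm,(w*1000).round(1),'side px',proj('side',w).round(1),'top px',proj('top',w).round(1))
im=cv2.imread('pics/t9f.png'); crop(im,100,200,220,290,6,'pics/t9pin.png')
E
```

```text
stub2 [541.5  51.   57.4] bed [-105.2   -2.5]
0.0015390631545327577
stub top [542.4  51.5  56. ] bed [-105.6   -1.5]
stub side [541.8  49.6  56. ] bed [-103.7   -2.4]
bore2 [549.6 -22.9  67.4] bed [-30.8  -3.5]
0.001408716628662864
bore top [550.7 -22.6  64. ] bed [-31.   -2.3]
bore side [551.5 -26.5  64. ] bed [-27.1  -2.1]
far2 [554.5 -72.5  37.2] bed [19.1 -4.7]
0.005147734253291263
railL [578.  141.9  42. ] bed [-190.9   44.9]
railR [600.  -48.9  42. ] bed [ 1.1 43.3]
pLow L [487.3 130.1  22. ] bed [-190.3  -46.5]
pLow R [510.6 -57.8  22. ] bed [ -0.9 -46.5]
head [516.9 340.8 160. ] side px [181.6 312. ] top px [111.6 249. ]
sh [516.  322.8 160. ] side px [190.6 305.2] top px [121.4 249.3]
tip [512.3 244.9 160.1] side px [227.  277.9] top px [164.  250.8]
```

View pics/s9pin.png

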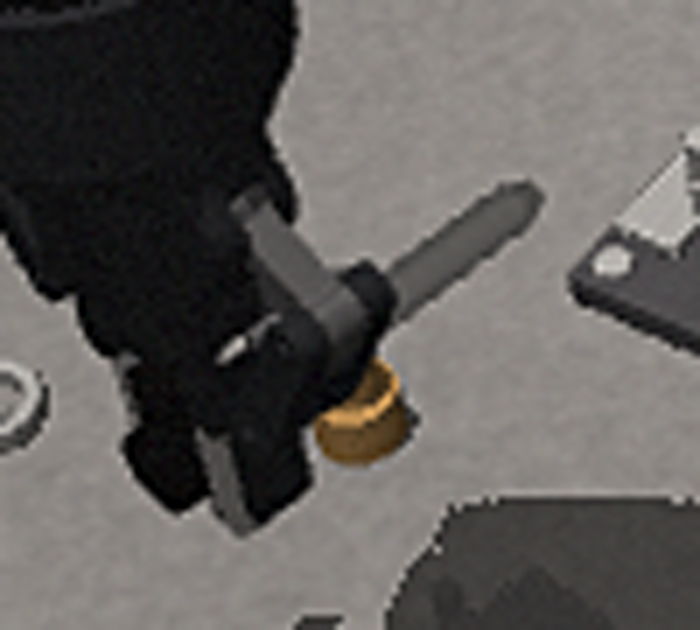

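View pics/t9pin.png

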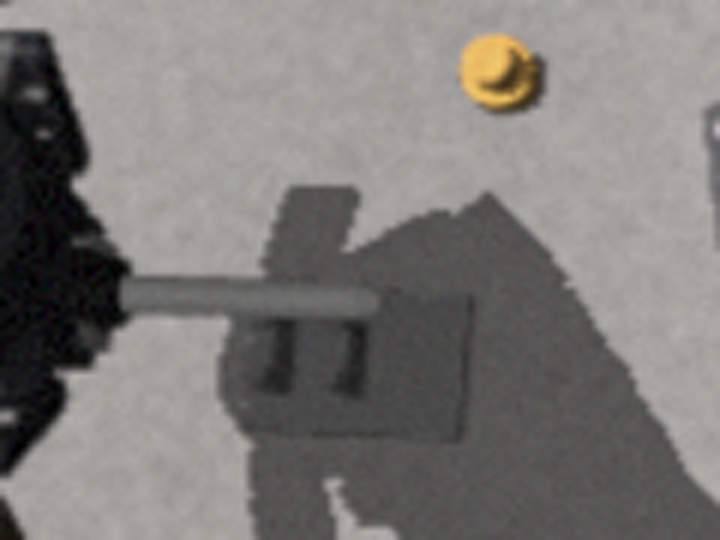

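```bash
cat >> h.py <<'E'
HOME=np.array([.556855,-.053062]); ex=np.array([np.cos(BY),np.sin(BY),0]); ey=np.array([-np.sin(BY),np.cos(BY),0]); ez=np.array([0,0,1.])
SH=-.0021
def bed(x,y,z): return np.array([*HOME,.012])+(x*ex+y*ey)+z*ez
d=np.cos(np.pi/6)*ex-np.sin(np.pi/6)*ez; nrm=.5*ex+np.cos(np.pi/6)*ez
MOUTH=bed(-.030,SH,.052)
RT=down(BY+np.pi/2)*R.from_rotvec([np.pi/6,0,0])
def ins(dep,gz=.0173,gy=0):  # tcp for tip at depth past the near mouth
    return MOUTH+d*(dep-.096-gy)+RT.apply([0,0,gz])
def pinerr(gz=.0173,gy=0):
    s=ctrl.observe(); Rm=R.from_euler('xyz',s['orientation'])
    tip=s['tcp_pos']+Rm.apply([0,.096+gy,-gz]); u=Rm.apply([0,1,0]); e=tip-MOUTH
    print('tip: along %.1f side(ey) %.1f up(n) %.1f mm'%tuple(1000*np.array([e@d,e@ey,e@nrm])),'ang: side %.4f up %.4f'%(u@ey,u@nrm),'F along %.1f side %.1f n %.1f'%tuple(s['contact_force']@v for v in(d,ey,nrm)),'t',round(s['t'],2),'w',round(s['width'],3))
E
python3 -c "
from h import *
print(MOUTH,RT.apply([0,1,0]),d)
plan(ins(-.03),RT)
print(ctrl.observe()['qpos'].round(3))"
```

```text
[ 0.55108732 -0.02354685  0.064     ] [ 0.10633553 -0.85947237 -0.5       ] [ 0.10633553 -0.85947237 -0.5       ]
t 11.8 tcp [516.8 340.8 142.7] ori [ 3.1409  0.0053 -0.0476] F [-1.4  0.1 -1.7] w 0.233
shift [0.2646 2.052  0.2556] turn [ 0.3327 -0.0251 -0.107 ] rows>= 5.0
[ 0.582  0.469 -0.053  1.053  0.003  2.2  ]
```

```bash
python3 -m handwheel '[[[0.05,0.3,0,0.08,0,-0.02],[0.1,0.6,0,0.16,-0.01,-0.05],[0.15,0.9,0,0.24,-0.02,-0.08],[0.15,1,0,0.33,-0.025,-0.107],[0.15,1,0,0.333,-0.025,-0.107]]]';python3 -m handwheel '[[[0,0,0,0,0,0]]]';python3 -c "
from h import *
pinerr()
plan(ins(-.03),RT)
print(ctrl.observe()['qpos'].round(3))"
```

```text
t: 12.3
tcp_pos: [0.5286, 0.2152, 0.1401]
orientation: [-2.616, 0.005, 0.115]
contact_force: [0.6, 0.1, -1.5]
width: 0.236
t: 12.4
tcp_pos: [0.5292, 0.2191, 0.142]
orientation: [-2.617, 0.002, 0.12]
contact_force: [-0.0, 0.2, -1.5]
width: 0.231
tip: along -153.9 side(ey) 7.7 up(n) -37.1 mm ang: side -0.0040 up -0.0012 F along 0.6 side -0.0 n -1.4 t 12.4 w 0.231
t 12.4 tcp [529.2 219.1 142. ] ori [-2.6168e+00  1.9000e-03  1.1960e-01] F [-0.   0.2 -1.5] w 0.231
shift [-0.0629  1.0324 -0.3091] turn [-0.0007 -0.0001 -0.0025] rows>= 2.6
[ 0.109  0.395 -0.302  0.881  0.525  1.558]
```

```bash
python3 -m handwheel '[[[-0.03,0.1,-0.2,0,0,-0.003],[-0.06,0.4,-0.31,0,0,-0.003],[-0.063,0.7,-0.31,0,0,-0.003],[-0.063,0.98,-0.31,0,0,-0.003],[-0.063,0.98,-0.31,0,0,-0.003],[-0.063,0.98,-0.31,0,0,-0.003],[-0.063,0.98,-0.31,0,0,-0.003]]]';python3 -c "
from h import *
pinerr()
plan(ins(-.015),RT)
im,d=ctrl.grab_frame('side'); cv2.imwrite('pics/s10f.png',im[:,:,::-1]); crop(im[:,:,::-1],225,180,365,300,5,'pics/s10.png')
pinerr();im,d=ctrl.grab_frame('wrist'); cv2.imwrite('pics/w10.png',im[:,:,::-1])
im,d=ctrl.grab_frame('top'); crop(im[:,:,::-1],205,190,365,300,5,'pics/t10.png')"
```

```text
t: 13.1
tcp_pos: [0.5376, 0.1023, 0.1177]
orientation: [-2.616, -0.006, 0.13]
contact_force: [-0.1, 0.2, -1.4]
width: 0.233
tip: along -40.4 side(ey) 2.9 up(n) 0.4 mm ang: side 0.0087 up -0.0020 F along 0.5 side -0.1 n -1.3 t 13.1 w 0.233
t 13.1 tcp [537.6 102.3 117.7] ori [-2.616  -0.0061  0.1297] F [-0.1  0.2 -1.4] w 0.233
shift [-0.019   0.2118  0.0044] turn [-0.0013 -0.0012  0.0056] rows>= 0.5
tip: along -40.5 side(ey) 2.9 up(n) 0.6 mm ang: side 0.0091 up -0.0019 F along 0.5 side -0.0 n -0.8 t 13.15 w 0.234
```

View pics/s10.png

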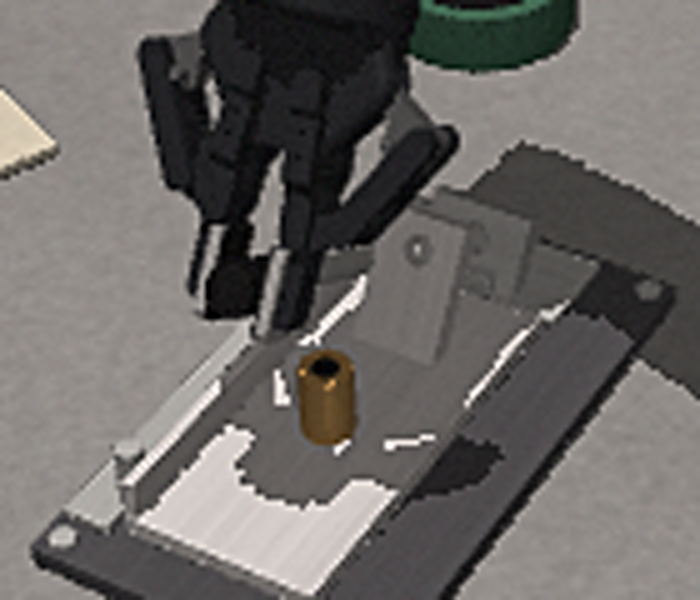

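View pics/w10.png

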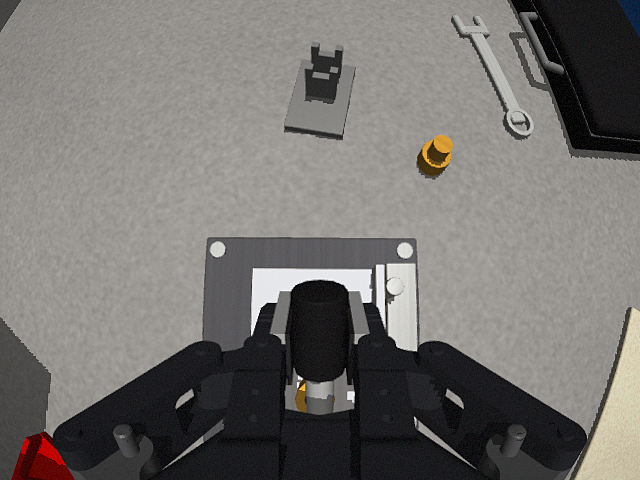

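View pics/t10.png

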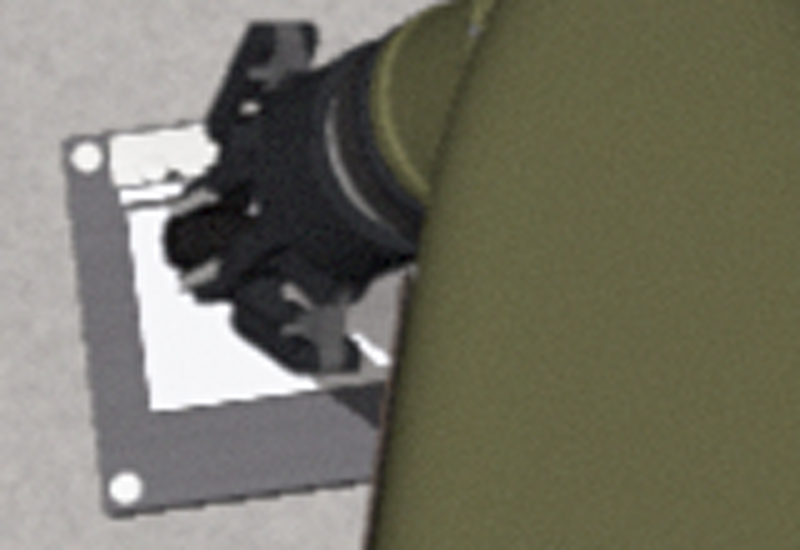

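```bash
python3 -m handwheel '[[[-0.019,0.15,0.004,-0.001,-0.001,0.0056],[-0.019,0.25,0.004,-0.001,-0.001,0.0056],[-0.019,0.25,0.004,-0.001,-0.001,0.0056],[-0.019,0.25,0.004,-0.001,-0.001,0.0056],[-0.019,0.25,0.004,-0.001,-0.001,0.0056]]]';python3 -c "
from h import *
pinerr()
plan(ins(0),RT)
im,d=ctrl.grab_frame('side'); cv2.imwrite('pics/s11f.png',im[:,:,::-1]); crop(im[:,:,::-1],265,200,345,260,9,'pics/s11.png')"
```

```text
t: 13.75
tcp_pos: [0.5388, 0.0746, 0.102]
orientation: [-2.617, 0.0, 0.12]
contact_force: [-0.1, 0.4, -1.3]
width: 0.231
tip: along -8.7 side(ey) -0.5 up(n) 0.7 mm ang: side -0.0029 up -0.0007 F along 0.3 side -0.0 n -1.3 t 13.75 w 0.231
t 13.75 tcp [538.8  74.6 102. ] ori [-2.6173e+00  1.0000e-04  1.1980e-01] F [-0.1  0.4 -1.3] w 0.231
shift [0.0016 0.0723 0.0063] turn [-0.0005 -0.001  -0.0018] rows>= 0.2
```

View pics/s11.png

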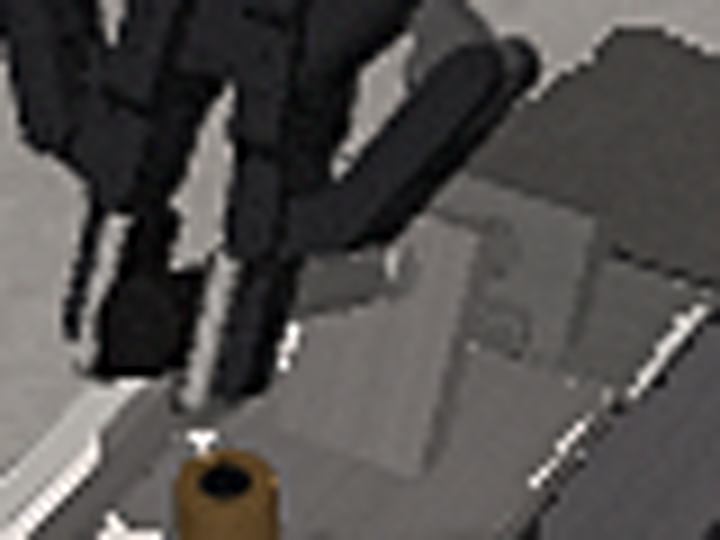

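```bash
python3 -c "
from h import *
s=ctrl.observe();Rm=R.from_euler('xyz',s['orientation']);tip=s['tcp_pos']+Rm.apply([0,.096,-.0173])
print('tip',proj('side',tip),'shaft start',proj('side',tip-.007*d),'mouth',proj('side',MOUTH),'top mouth',proj('top',MOUTH),'exit',proj('side',MOUTH+.012*d))
for v in (d,ey,nrm): print((proj('side',MOUTH+.001*v)-proj('side',MOUTH)).round(2))
im=cv2.imread('pics/s11f.png');crop(im,295,215,325,240,24,'pics/s11c.png')
im=cv2.imread('pics/s9f.png');crop(im,295,215,325,240,24,'pics/s9c.png')"
```

```text
tip [306.10024914 230.13037555] shaft start [304.60268388 230.46819679] mouth [307.71881186 229.96732593] top mouth [309.66835474 237.02786238] exit [310.21160662 229.40303406]
[ 0.21 -0.05]
[-0.4  -0.14]
[ 0.11 -0.44]
```

View pics/s11c.png

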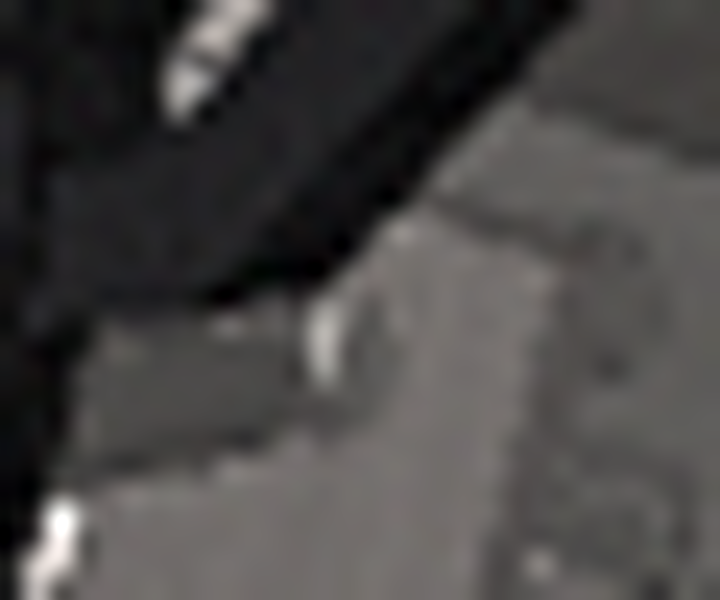

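View pics/s9c.png

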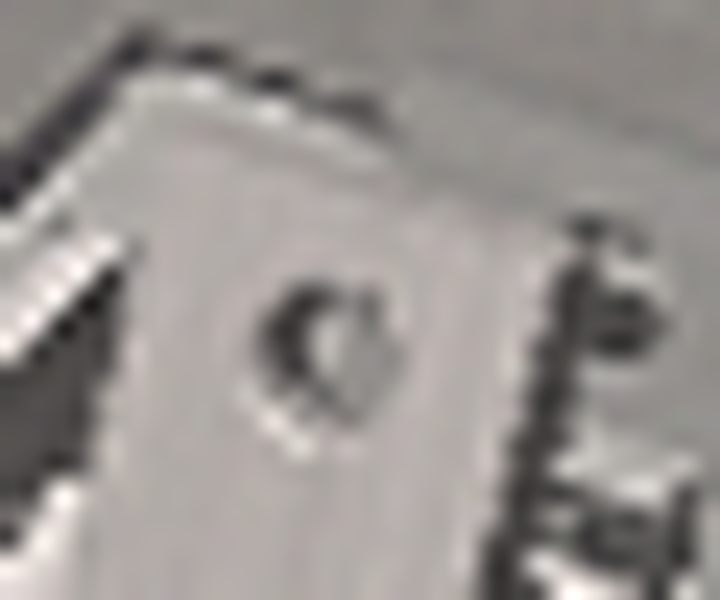

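```bash
python3 -m handwheel '[[[0,0.04,-0.005,0,0,-0.001],[0,0.08,-0.005,0,0,-0.001],[0,0.11,-0.005,0,0,-0.001],[0,0.11,-0.005,0,0,-0.001]]]';python3 -c "
from h import *
pinerr()"
python3 -m handwheel '[[[0,0.02,0,0,0,0],[0,0.04,0,0,0,0],[0,0.06,0,0,0,0],[0,0.06,0,0,0,0]]]';python3 -c "
from h import *
pinerr()
im,d=ctrl.grab_frame('side'); cv2.imwrite('pics/s12f.png',im[:,:,::-1]); crop(im[:,:,::-1],265,200,345,260,9,'pics/s12.png')"
```

```text
t: 14.2
tcp_pos: [0.5401, 0.0626, 0.0955]
orientation: [-2.618, -0.0, 0.121]
contact_force: [-1.1, 0.9, -0.1]
width: 0.232
tip: along 5.1 side(ey) -0.5 up(n) 1.1 mm ang: side -0.0017 up -0.0004 F along -0.9 side -1.0 n -0.6 t 14.2 w 0.232
t: 14.6
tcp_pos: [0.5409, 0.0566, 0.0921]
orientation: [-2.618, -0.0, 0.121]
contact_force: [-0.9, -0.3, -1.0]
width: 0.234
tip: along 12.0 side(ey) -0.5 up(n) 1.2 mm ang: side -0.0013 up -0.0004 F along 0.7 side -0.9 n -0.8 t 14.6 w 0.234
```

View pics/s12.png

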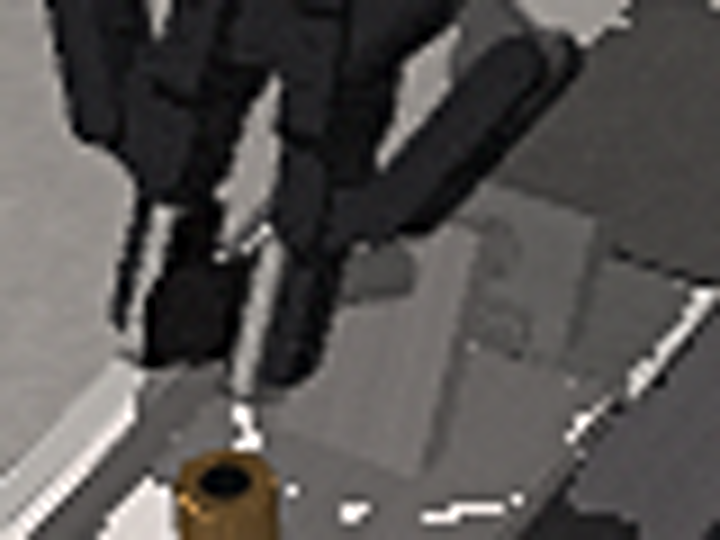

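```bash
python3 -m handwheel '[[[0,0.06,0,0,0,0],[0,0.12,0,0,0,0],[0,0.18,0,0,0,0],[0,0.18,0,0,0,0]]]';python3 -c "
from h import *
pinerr()"
python3 -m handwheel '[[[0,0.05,0,0,0,0],[0,0.1,0,0,0,0],[0,0.12,0,0,0,0],[0,0.12,0,0,0,0],[0,0.12,0,0,0,0]]]';python3 -c "
from h import *
pinerr()
im,d=ctrl.grab_frame('side'); cv2.imwrite('pics/s13f.png',im[:,:,::-1]); crop(im[:,:,::-1],265,200,345,260,9,'pics/s13.png')"
```

```text
t: 15.05
tcp_pos: [0.5431, 0.0373, 0.0807]
orientation: [-2.618, 0.0, 0.121]
contact_force: [-0.3, -0.8, -1.2]
width: 0.236
tip: along 34.5 side(ey) -0.7 up(n) 1.0 mm ang: side -0.0023 up -0.0004 F along 1.2 side -0.4 n -0.6 t 15.05 w 0.236
t: 15.55
tcp_pos: [0.5447, 0.0259, 0.0743]
orientation: [-2.617, -0.001, 0.122]
contact_force: [-0.2, -0.3, -0.5]
width: 0.233
tip: along 47.7 side(ey) -0.4 up(n) 1.2 mm ang: side -0.0010 up -0.0006 F along 0.5 side -0.3 n -0.3 t 15.55 w 0.233
```

View pics/s13.png

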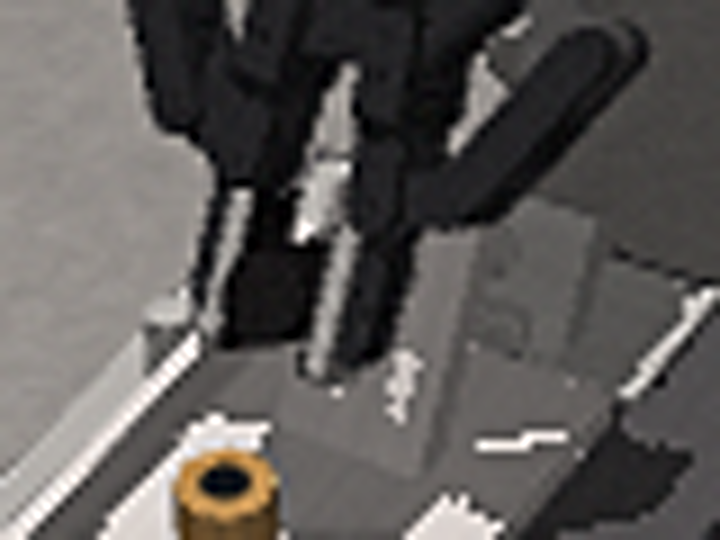

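```bash
python3 -m handwheel '[[[0,0.04,0,0,0,0],[0,0.08,0,0,0,0],[0,0.11,0,0,0,0],[0,0.11,0,0,0,0],[0,0.11,0,0,0,0]]]';python3 -c "
from h import *
pinerr()"
python3 -m handwheel '[[[0,0.04,0,0,0,0],[0,0.08,0,0,0,0],[0,0.08,0,0,0,0],[0,0.08,0,0,0,0]]]';python3 -c "
from h import *
pinerr()"
```

```text
t: 16.1
tcp_pos: [0.546, 0.0144, 0.0676]
orientation: [-2.617, -0.001, 0.121]
contact_force: [0.1, -0.6, -0.9]
width: 0.231
tip: along 61.0 side(ey) -0.5 up(n) 1.2 mm ang: side -0.0013 up -0.0006 F along 1.0 side 0.1 n -0.5 t 16.1 w 0.231
t: 16.5
tcp_pos: [0.5471, 0.0062, 0.0627]
orientation: [-2.617, -0.001, 0.121]
contact_force: [-0.6, -0.2, 0.0]
width: 0.232
tip: along 70.7 side(ey) -0.5 up(n) 1.2 mm ang: side -0.0013 up -0.0006 F along 0.1 side -0.6 n 0.1 t 16.5 w 0.232
```

```bash
python3 -m handwheel '[[[0,0.03,0,0,0,0],[0,0.06,0,0,0,0],[0,0.06,0,0,0,0]]]';python3 -c "
from h import *
pinerr()"
python3 -m handwheel '[[[0,0.02,0,0,0,0],[0,0.04,0,0,0,0],[0,0.04,0,0,0,0]]]';python3 -c "
from h import *
pinerr()"
python3 -m handwheel '[[[0,0.02,0,0,0,0],[0,0.04,0,0,0,0],[0,0.04,0,0,0,0]]]';python3 -c "
from h import *
pinerr()
im,d=ctrl.grab_frame('side'); cv2.imwrite('pics/s14f.png',im[:,:,::-1]); crop(im[:,:,::-1],265,190,345,260,9,'pics/s14.png')"
```

```text
t: 16.8
tcp_pos: [0.5479, -0.0002, 0.059]
orientation: [-2.618, -0.001, 0.121]
contact_force: [0.1, 0.2, -1.6]
width: 0.234
tip: along 78.0 side(ey) -0.5 up(n) 1.1 mm ang: side -0.0012 up -0.0005 F along 0.6 side 0.1 n -1.5 t 16.8 w 0.234
t: 17.1
tcp_pos: [0.5479, -0.0004, 0.059]
orientation: [-2.609, -0.002, 0.121]
contact_force: [-1.6, 10.4, 7.4]
width: 0.235
tip: along 78.4 side(ey) -0.4 up(n) 0.4 mm ang: side -0.0007 up -0.0094 F along -12.8 side -0.3 n 1.1 t 17.1 w 0.235
t: 17.4
tcp_pos: [0.548, -0.0009, 0.0591]
orientation: [-2.6, -0.003, 0.121]
contact_force: [-2.3, 18.9, 16.1]
width: 0.231
tip: along 78.9 side(ey) -0.3 up(n) -0.1 mm ang: side -0.0002 up -0.0179 F along -24.6 side 0.1 n 4.4 t 17.4 w 0.231
```

View pics/s14.png

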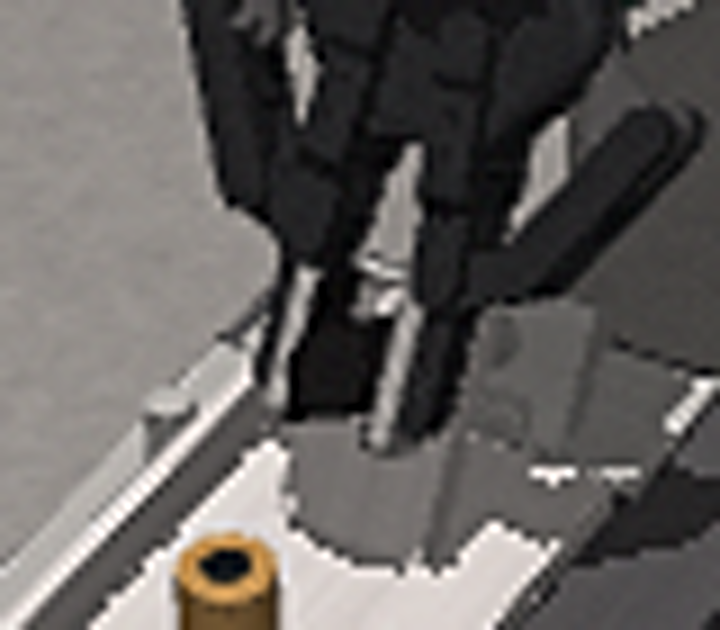

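```bash
python3 -m handwheel '[[[0,-0.03,0,0,0,0],[0,-0.06,0,0,0,0],[0,-0.06,0,0,0,0]]]';python3 -c "
from h import *
pinerr()"
python3 -m handwheel '[[[0,0,0,0,0,0],[0,0,0,0,0,0],[0,0,0,0,0,0],[0,0,0,0,0,0]]]' 0;python3 -c "
from h import *
pinerr()"
```

```text
t: 17.75
tcp_pos: [0.5478, -0.0004, 0.0589]
orientation: [-2.615, -0.001, 0.122]
contact_force: [-0.8, 5.1, 4.6]
width: 0.234
tip: along 78.3 side(ey) -0.5 up(n) 0.9 mm ang: side -0.0001 up -0.0031 F along -6.7 side -0.2 n 1.4 t 17.75 w 0.234
t: 18.15
tcp_pos: [0.5483, -0.0025, 0.0579]
orientation: [-2.618, -0.001, 0.121]
contact_force: [0.3, 0.8, 0.4]
width: 0.5
tip: along 80.7 side(ey) -0.4 up(n) 1.4 mm ang: side -0.0013 up 0.0002 F along -0.8 side 0.4 n 0.0 t 18.15 w 0.5
```

```bash
python3 -m handwheel '[[[0,-0.02,-0.1,0,0,0],[0,-0.02,-0.4,0,0,0],[0,-0.02,-0.8,0,0,0],[0,-0.02,-1,0,0,0],[0,-0.02,-1,0,0,0]]]'; python3 -m handwheel '[[[0,-0.3,0,0,0,0],[0,-0.6,0,0,0,0],[0,-1,0,0,0,0],[0,-1,0,0,0,0]]]';python3 -m handwheel '[[[0,-0.3,0,0,0,0],[0,-0.6,0,0,0,0],[0,-1,0,0,0,0],[0,-1,0,0,0,0],[0,-1,0,0,0,0]]]';python3 -c "
from h import *
im,d=ctrl.grab_frame('side'); cv2.imwrite('pics/s15f.png',im[:,:,::-1]); crop(im[:,:,::-1],225,205,365,325,5,'pics/s15.png')
im,d=ctrl.grab_frame('top'); cv2.imwrite('pics/t15f.png',im[:,:,::-1]);crop(im[:,:,::-1],205,190,365,300,5,'pics/t15.png')
pinerr()"
```

```text
t: 18.65
tcp_pos: [0.5577, -0.0621, 0.1662]
orientation: [-2.621, -0.007, 0.119]
contact_force: [-0.3, 0.0, -0.9]
width: 0.503
t: 19.05
tcp_pos: [0.5419, 0.0475, 0.2256]
orientation: [-2.617, -0.004, 0.126]
contact_force: [0.2, -1.3, 0.4]
width: 0.501
t: 19.55
tcp_pos: [0.5293, 0.1471, 0.2826]
orientation: [-2.619, -0.001, 0.124]
contact_force: [0.4, -0.3, 0.0]
width: 0.5
tip: along -160.9 side(ey) -1.0 up(n) 120.4 mm ang: side -0.0025 up 0.0001 F along 0.7 side -0.7 n -0.2 t 19.65 w 0.498
```

View pics/s15.png

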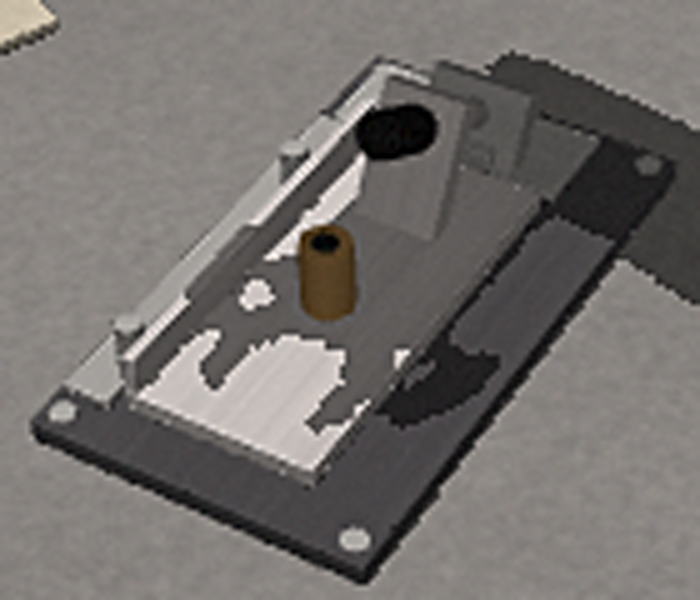

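View pics/t15.png

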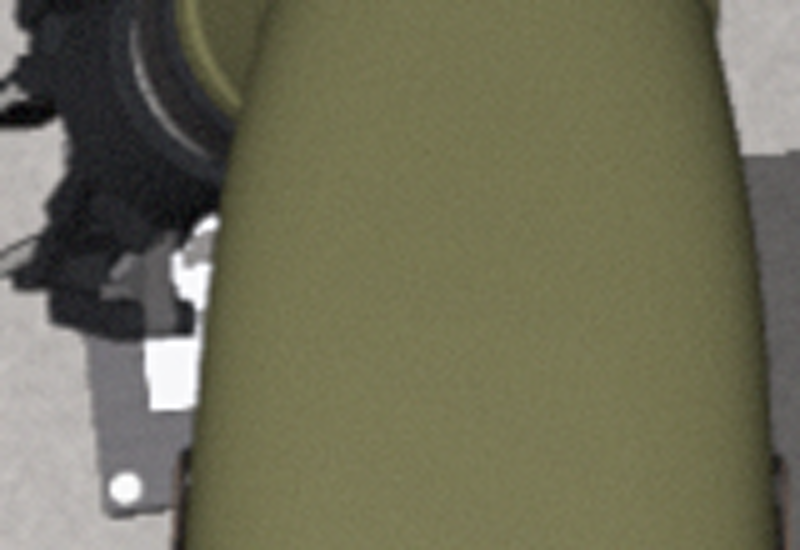

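View pics/t15f.png

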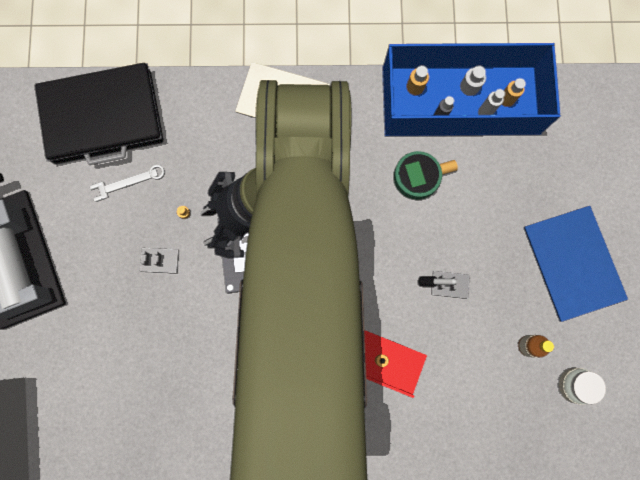

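```bash
python3 -m handwheel '[[[0,-0.3,0.1,0,0,0],[0,-0.6,0.3,0,0,0],[0,-1,0.5,0,0,0],[0,-1,0.5,0,0,0],[0,-1,0.5,0,0,0]]]'; python3 -m handwheel '[[[0,-0.3,0.1,0,0,0],[0,-0.6,0.3,0,0,0],[0,-0.6,0.3,0,0,0],[0,-0.6,0.3,0,0,0]]]';python3 -c "
from h import *
im,d=ctrl.grab_frame('side'); cv2.imwrite('pics/s16f.png',im[:,:,::-1]); crop(im[:,:,::-1],280,205,350,255,11,'pics/s16.png')
im,d=ctrl.grab_frame('top'); cv2.imwrite('pics/t16f.png',im[:,:,::-1]);crop(im[:,:,::-1],205,190,365,300,5,'pics/t16.png')
pinerr(); p=bed(-.030,SH,.052)
for k in (-.036,0,.078): print(k,proj('top',MOUTH+k*globals()['d'] if False else MOUTH+k*np.array(R.identity().apply([.10633,-.85947,-.5]))))"
```

```text
t: 20.15
tcp_pos: [0.513, 0.2795, 0.2899]
orientation: [-2.619, 0.001, 0.123]
contact_force: [-0.7, 0.3, -1.1]
width: 0.499
t: 20.55
tcp_pos: [0.5039, 0.358, 0.2949]
orientation: [-2.619, 0.001, 0.121]
contact_force: [-0.6, -0.7, 0.3]
width: 0.495
tip: along -352.1 side(ey) 0.0 up(n) 25.8 mm ang: side -0.0039 up 0.0008 F along -0.2 side 0.4 n 0.7 t 20.65 w 0.5
-0.036 [294.08846562 237.59570268]
0 [309.66835474 237.02786238]
0.078 [341.84671129 235.85505765]
```

View pics/s16.png

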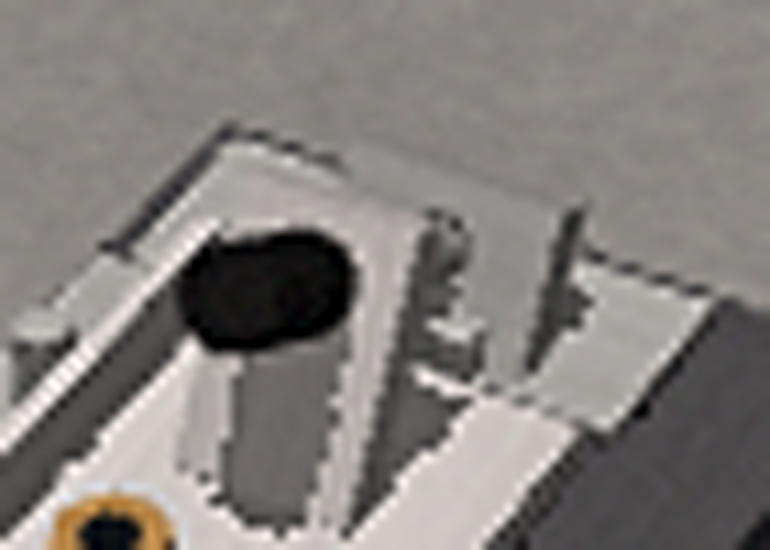

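View pics/t16.png

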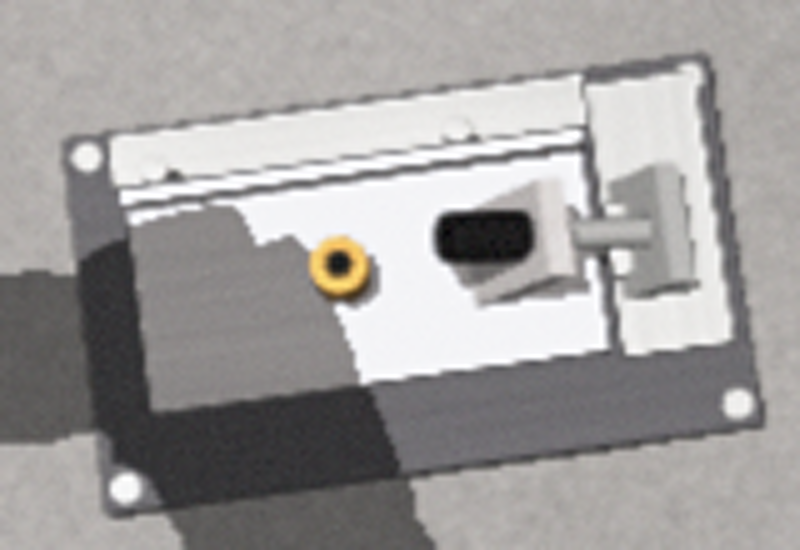

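View pics/t16f.png

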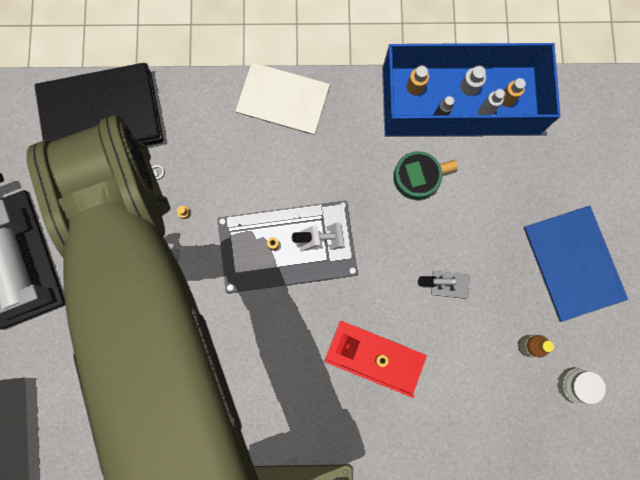

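```bash
python3 -c "
from h import *
im=cv2.imread('pics/w5.png'); crop(im,185,255,445,305,3,'pics/w5c.png')
a=cv2.imread('pics/t9f.png');b=cv2.imread('pics/t16f.png');
for q in (a,b):
  pass
g=[cv2.cvtColor(x[195:260,225:335],cv2.COLOR_BGR2GRAY).astype(np.float32) for x in (a,b)]
# stub centroid by colour, before/after pin
for x in (a,b):
  m=cv2.inRange(cv2.cvtColor(x,cv2.COLOR_BGR2HSV),(12,120,60),(30,255,255))[225:265,255:295]; M=cv2.moments(m,True); print(M['m10']/M['m00']+255,M['m01']/M['m00']+225)
  for nm,(x0,y0,x1,y1) in dict(adapter=(170,200,195,222),gauge_stem=(440,150,460,180)).items():
    m=cv2.inRange(cv2.cvtColor(x,cv2.COLOR_BGR2HSV),(12,120,60),(30,255,255))[y0:y1,x0:x1]; M=cv2.moments(m,True); print(nm,M['m10']/M['m00']+x0,M['m01']/M['m00']+y0)
"
```

```text
272.90697674418607 243.25581395348837
adapter 182.97560975609755 211.72357723577235
gauge_stem 448.44171779141107 166.58282208588957
272.56382978723406 243.46808510638297
adapter 183.01639344262296 211.69672131147541
gauge_stem 448.4842767295597 166.54088050314465
```

View pics/w5c.png

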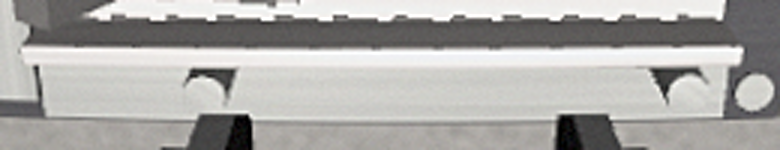

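```bash
python3 -c "
from h import *
a=cv2.imread('pics/t9f.png');b=cv2.imread('pics/t16f.png')
def edge(p,lo,hi): # subpixel crossing of mid level
    p=p.astype(float); g=np.diff(p); g=np.abs(g); return lo+.5+(g*np.arange(len(g))).sum()/g.sum()
for nm,x in (('before',a),('after',b)):
    G=cv2.cvtColor(x,cv2.COLOR_BGR2GRAY)
    low=[edge(G[255:272,c],255,0) for c in range(290,322,3)]
    end=[edge(G[r,321:330],321,0) for r in (244,247,250,253,256)]
    rail=[edge(G[216:224,c],216,0) for c in range(262,312,6)]
    print(nm,'low',np.mean(low).round(2),'end',np.mean(end).round(2),'rail',np.mean(rail).round(2))
"
```

```text
before low 262.65 end 325.91 rail 220.6
after low 262.76 end 325.94 rail 220.64
```

```bash
python3 -c "
from h import *
s=dict(tcp_pos=np.array([.5495,.0479,.1604]),orientation=np.array([3.1203,.001,1.6953]))
c=cam('wrist',s)
F=lambda x,y:((x+.5)/3-.5+185,(y+.5)/3-.5+255)
def B(p,z): P=onz('wrist',p,z,c); e=P-np.array([*HOME,0]); return (e@ex*1000).round(1),(e@ey*1000).round(1)
for nm,p,z in [('dowA top',F(206,90),.046),('dowB top',F(690,90),.046),('rail@A',F(206,67),.042),('rail@B',F(690,64),.042),('rail@mid',F(450,69),.042)]: print(nm,B(p,z))
im=cv2.imread('pics/w5.png'); crop(im,235,262,275,302,10,'pics/w5a.png'); crop(im,395,262,435,302,10,'pics/w5b.png')
cv2.imwrite('pics/w5ab.png',np.hstack([cv2.imread('pics/w5a.png'),cv2.imread('pics/w5b.png')]))"
```

```text
dowA top (np.float64(-50.5), np.float64(47.3))
dowB top (np.float64(-174.9), np.float64(47.4))
rail@A (np.float64(-50.1), np.float64(42.6))
rail@B (np.float64(-175.3), np.float64(41.8))
rail@mid (np.float64(-112.7), np.float64(42.7))
```

View pics/w5ab.png

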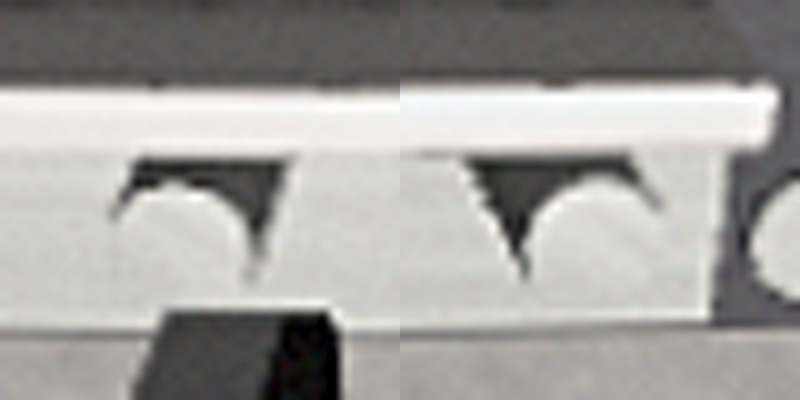

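```bash
python3 -c "
from h import *
plan(bed(-.035,.045,.148),down(BY+np.pi/2))"
```

```text
t 20.65 tcp [504.4 357.5 295.4] ori [-2.6188e+00  8.0000e-04  1.1910e-01] F [ 0.4 -0.2  0.7] w 0.5
shift [ 0.4026  3.2973 -0.5986] turn [-3.328e-01 -2.000e-04 -2.600e-03] rows>= 8.1
```

```bash
python3 -m handwheel '[[[0.1,0.3,-0.2,-0.08,0,0],[0.2,0.6,-0.4,-0.16,0,0],[0.3,0.9,-0.5,-0.24,0,0],[0.4,1,-0.6,-0.32,0,0],[0.4,1,-0.6,-0.333,0,0]]]';python3 -m handwheel '[[[0,0,0,0,0,0]]]'; python3 -c "
from h import *
plan(bed(-.035,.045,.148),down(BY+np.pi/2))"
```

```text
t: 21.15
tcp_pos: [0.5703, 0.2251, 0.2985]
orientation: [3.141, -0.001, 0.119]
contact_force: [0.2, 0.6, 0.3]
width: 0.499
t: 21.25
tcp_pos: [0.5683, 0.2264, 0.298]
orientation: [-3.139, 0.001, 0.121]
contact_force: [-0.2, -0.1, -1.0]
width: 0.502
t 21.25 tcp [568.3 226.4 298. ] ori [-3.1389e+00  6.0000e-04  1.2120e-01] F [-0.2 -0.1 -1. ] w 0.502
shift [-1.0000e-03  2.0108e+00  1.1441e+00] turn [-0.0017  0.0004 -0.0012] rows>= 5.6
```

```bash
python3 -m handwheel '[[[0,0.4,0,0,0,0],[0,0.8,0.2,0,0,0],[0,1,0.4,0,0,0],[0,1,0.4,0,0,0]]]';python3 -m handwheel '[[[0,0.4,0.1,0,0,0],[0,0.8,0.4,0,0,0],[0,1,0.74,0,0,0],[0,1,0.74,0,0,0],[0,1,0.74,0,0,0],[0,1,0.74,0,0,0]]]'; python3 -c "
from h import *
plan(bed(-.035,.045,.148),down(BY+np.pi/2))
im,d=ctrl.grab_frame('wrist'); cv2.imwrite('pics/w17.png',im[:,:,::-1])"
```

```text
t: 21.65
tcp_pos: [0.5797, 0.1032, 0.2466]
orientation: [-3.14, 0.007, 0.116]
contact_force: [-1.2, 0.6, 0.2]
width: 0.5
t: 22.25
tcp_pos: [0.5983, -0.0105, 0.1631]
orientation: [-3.14, -0.003, 0.122]
contact_force: [0.4, 0.5, 0.8]
width: 0.5
t 22.25 tcp [598.3 -10.5 163.1] ori [-3.1396e+00 -3.1000e-03  1.2250e-01] F [0.4 0.5 0.8] w 0.5
shift [-0.0112  0.018   0.026 ] turn [-0.0013 -0.002  -0.0004] rows>= 0.1
```

View pics/w17.png

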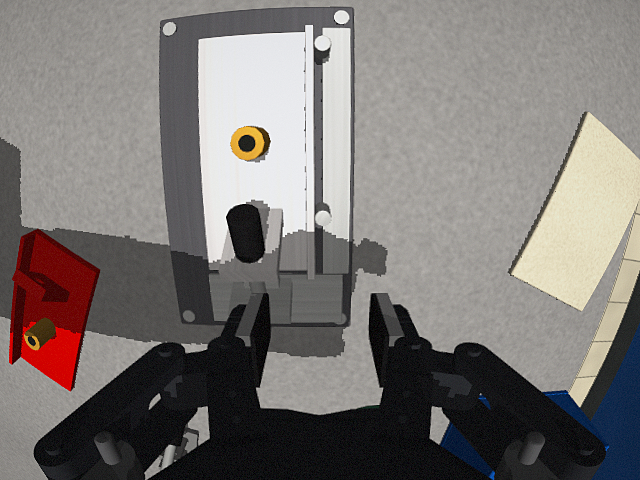

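```bash
python3 -c "
from h import *
im=cv2.imread('pics/w17.png')
cv2.imwrite('pics/w17c.png',np.hstack([cv2.resize(im[y:y+40,300:340],None,fx=9,fy=9,interpolation=cv2.INTER_CUBIC) for y in (24,198)]))
crop(im,215,195,300,325,4.5,'pics/w17p.png')"
```

```text
(no output)
```

View pics/w17c.png

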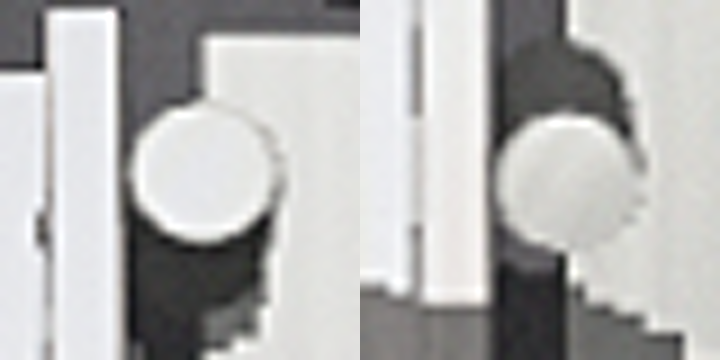

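View pics/w17p.png

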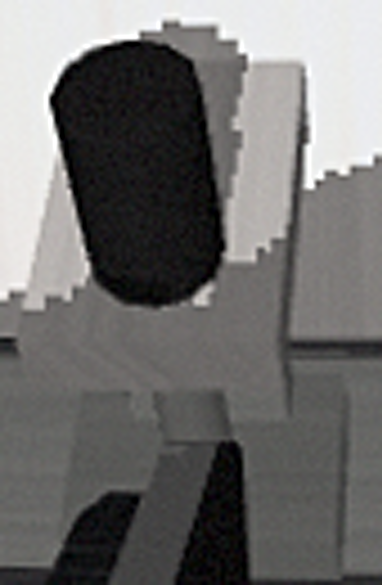

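The carriage shows a hairline of 0.3–0.7 mm to the dowels (dowels at (322,44) and (322,217)). I'll give it one more nudge in +y on the stub with shut fingers.

```bash
python3 -c "
from h import *
plan(bed(-.105,-.042,.10),down(BY+np.pi/2))"
python3 -m handwheel '[[[-0.3,-0.3,0,0,-0.002,0],[-0.7,-0.6,0,0,-0.002,0],[-0.74,-0.6,0.1,0,-0.002,0],[-0.74,-0.6,0.2,0,-0.002,0],[-0.74,-0.6,0.3,0,-0.002,0],[-0.74,-0.6,0.3,0,-0.002,0]]]' 1 40; python3 -c "
from h import *
plan(bed(-.105,-.042,.024),down(BY+np.pi/2))"
```

```text
t 22.3 tcp [598.8 -10.3 163.6] ori [-3.1401 -0.0042  0.1231] F [ 0.6 -0.4 -0.3] w 0.501
shift [-0.7421 -0.5634  0.4275] turn [-0.001  -0.0027 -0.    ] rows>= 2.5
t: 22.9
tcp_pos: [0.5006, 0.0506, 0.1261]
orientation: [-3.14, 0.001, 0.124]
contact_force: [-0.9, 0.5, 0.1]
width: -0.001
t 22.9 tcp [500.6  50.6 126.1] ori [-3.1401e+00  1.5000e-03  1.2410e-01] F [-0.9  0.5  0.1] w -0.001
shift [0.0103 0.0408 0.7512] turn [-0.001   0.0009  0.0007] rows>= 1.8
```

```bash
python3 -m handwheel '[[[0,0.04,0.3,0,0,0],[0,0.04,0.6,0,0,0],[0,0.04,0.74,0,0,0],[0,0.04,0.74,0,0,0],[0,0.04,0.74,0,0,0]]]'; python3 -c "
from h import *
plan(bed(-.105,-.0286,.024),down(BY+np.pi/2))"
python3 -m handwheel '[[[0.04,0,0,0,0,0],[0.07,0,0,0,0,0],[0.09,0,0,0,0,0],[0.09,0,0,0,0,0]]]'; python3 -c "
from h import *
plan(bed(-.105,-.0286,.024),down(BY+np.pi/2)); s=ctrl.observe(); print(s['contact_force']@ey, s['contact_force']@ex)"
```

```text
t: 23.4
tcp_pos: [0.5024, 0.045, 0.038]
orientation: [-3.14, 0.0, 0.122]
contact_force: [-0.1, 0.1, -0.5]
width: -0.002
t 23.4 tcp [502.4  45.   38. ] ori [-3.1405e+00  5.0000e-04  1.2240e-01] F [-0.1  0.1 -0.5] w -0.002
shift [ 0.1121 -0.0086  0.0167] turn [-0.0007  0.0003 -0.0004] rows>= 0.3
t: 23.8
tcp_pos: [0.513, 0.0458, 0.0374]
orientation: [-3.141, 0.001, 0.122]
contact_force: [-0.1, -0.9, -0.3]
width: 0.003
t 23.8 tcp [513.   45.8  37.4] ori [-3.1407e+00  6.0000e-04  1.2160e-01] F [-0.1 -0.9 -0.3] w 0.003
shift [ 0.0232 -0.0126  0.0113] turn [-0.0006  0.0004 -0.0009] rows>= 0.1
-0.18590643330634432 0.8542446059384617
```

```bash
for i in 1 2 3; do :; done; python3 -m handwheel '[[[0.015,-0.01,0,0,0,0],[0.03,-0.01,0,0,0,0],[0.03,-0.01,0,0,0,0]]]'; python3 -c "
from h import *
s=ctrl.observe(); print(s['contact_force']@ey, s['contact_force']@ex)"
python3 -m handwheel '[[[0.015,0,0,0,0,0],[0.03,0,0,0,0,0],[0.03,0,0,0,0,0]]]'; python3 -c "
from h import *
s=ctrl.observe(); print(s['contact_force']@ey, s['contact_force']@ex, (s['tcp_pos']-bed(0,0,0))@ey)"
```

```text
t: 24.1
tcp_pos: [0.5154, 0.0473, 0.0366]
orientation: [-3.141, 0.002, 0.122]
contact_force: [-0.3, 0.3, -0.1]
width: -0.002
-0.2080829393861562 -0.35712503124431383
t: 24.4
tcp_pos: [0.5166, 0.0475, 0.0361]
orientation: [-3.141, 0.007, 0.122]
contact_force: [-4.2, -1.3, 1.6]
width: 0.001
-4.274723443507776 0.7331255788081357 -0.027567604865610582
```

```bash
python3 -m handwheel '[[[0.015,0,0,0,0,0],[0.03,0,0,0,0,0],[0.03,0,0,0,0,0],[0.03,0,0,0,0,0]]]'; python3 -c "
from h import *
s=ctrl.observe(); print(s['contact_force']@ey, s['contact_force']@ex, (s['tcp_pos']-bed(0,0,0))@ey)"
python3 -m handwheel '[[[0.015,0,0,0,0,0],[0.02,0,0,0,0,0],[0.02,0,0,0,0,0],[0.02,0,0,0,0,0]]]'; python3 -c "
from h import *
s=ctrl.observe(); print(s['contact_force']@ey, s['contact_force']@ex, (s['tcp_pos']-bed(0,0,0))@ey)"
```

```text
t: 24.8
tcp_pos: [0.5167, 0.0475, 0.0353]
orientation: [-3.141, 0.013, 0.122]
contact_force: [-10.0, -0.8, 3.5]
width: -0.002
-9.98692992700198 -0.4514388215010032 -0.027490546055087786
t: 25.2
tcp_pos: [0.5167, 0.0475, 0.0348]
orientation: [-3.141, 0.017, 0.122]
contact_force: [-13.9, -0.5, 5.1]
width: -0.003
-13.829205878476934 -1.1977494147518803 -0.027477833241415943
```

```bash
python3 -m handwheel '[[[-0.08,0,0,0,0,0],[-0.16,0,0,0,0,0],[-0.22,0,0,0,0,0],[-0.22,0,-0.3,0,0,0],[-0.22,0,-0.7,0,0,0],[-0.22,0,-1,0,0,0],[-0.22,0,-1,0,0,0]]]'; python3 -m handwheel '[[[0.2,-0.4,-0.3,0,0,0],[0.2,-0.8,-0.5,0,0,0],[0.2,-1,-0.5,0,0,0],[0.2,-1,-0.5,0,0,0]]]';python3 -m handwheel '[[[0.1,-0.4,0,0,0,0],[0.1,-0.8,0,0,0,0],[0.1,-1,0,0,0,0],[0.1,-1,0,0,0,0],[0.1,-1,0,0,0,0]]]'; python3 -c "
from h import *
im,d=ctrl.grab_frame('top'); b=im[:,:,::-1].copy(); cv2.imwrite('pics/t18f.png',b);crop(b,205,190,365,300,5,'pics/t18.png')
im,d=ctrl.grab_frame('side'); cv2.imwrite('pics/s18f.png',im[:,:,::-1])
def edge(p,lo):
    g=np.abs(np.diff(p.astype(float))); return lo+.5+(g*np.arange(len(g))).sum()/g.sum()
G=cv2.cvtColor(b,cv2.COLOR_BGR2GRAY)
print('low',np.mean([edge(G[255:272,c],255) for c in range(290,322,3)]),'end',np.mean([edge(G[r,321:330],321) for r in (244,247,250,253,256)]),'rail',np.mean([edge(G[216:224,c],216) for c in range(262,312,6)]))
pinerr()"
```

```text
t: 25.9
tcp_pos: [0.5037, 0.0456, 0.1626]
orientation: [-3.141, -0.011, 0.122]
contact_force: [0.7, 0.6, 0.6]
width: -0.005
t: 26.3
tcp_pos: [0.5096, 0.1717, 0.2181]
orientation: [-3.138, -0.002, 0.127]
contact_force: [-0.3, -1.0, -0.2]
width: 0.002
t: 26.8
tcp_pos: [0.5053, 0.2873, 0.2159]
orientation: [3.141, 0.003, 0.122]
contact_force: [0.2, 0.6, -0.5]
width: 0.003
low 262.7467791389128 end 325.9195879069644 rail 220.59414317341174
tip: along -272.9 side(ey) -7.3 up(n) 38.4 mm ang: side -0.0027 up 0.4999 F along 0.1 side -0.1 n 0.4 t 26.9 w -0.004
```

View pics/t18.png

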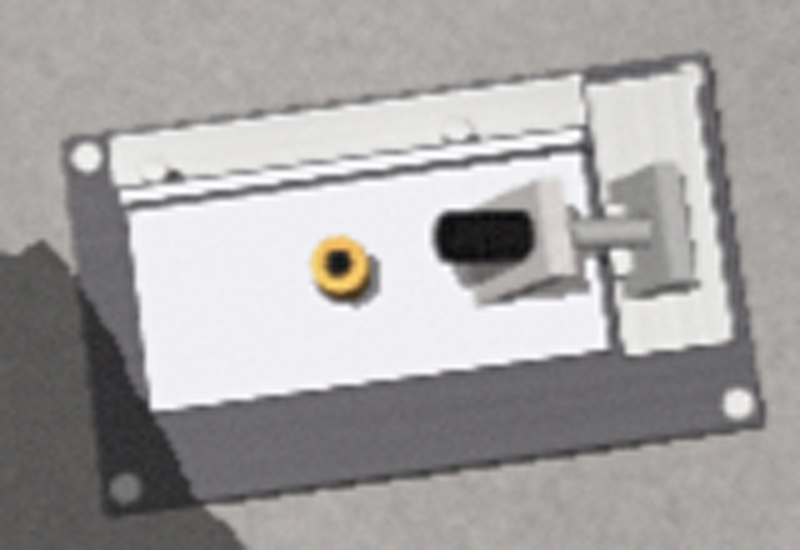

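View pics/s18f.png

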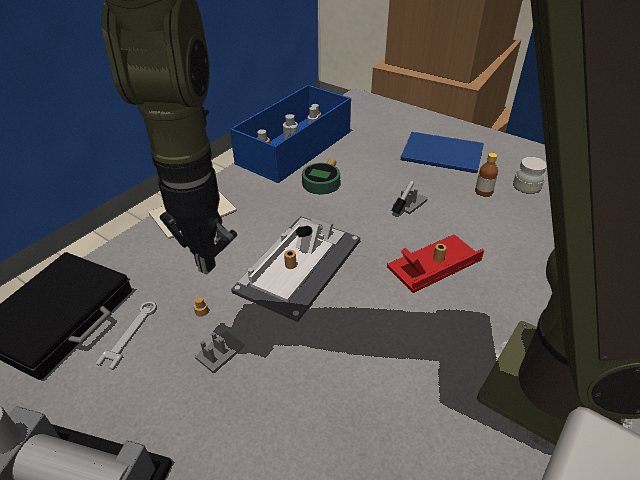

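The carriage is home, the pin's head is on the lug, nothing else has moved and the arm is clear, so I'm handing in.

```bash
python3 -c "
from workcell import ctrl
print(ctrl.job_done())"
```

```text
the job is handed in; nothing more can be done
None
```

I pushed the carriage home by its stub. The long pin then went down through both lugs until its head met the carriage's lug. I let go, backed off and handed in at about 27 s.

**Carriage:**
- While pushing, I felt about 12 N from the dowels and 15 N from the stop.
- The locator shift came out at about -2 to -3 mm in y.
- A close wrist picture after the pin was in suggested a 0.3–0.7 mm gap at the dowels. I pushed the stub again at up to 14 N in +y and it moved no more than 0.1 mm.
- In the last top view the carriage's edges are within about 0.1 px of where they were before the pin went in.

**Pin:**
- It met the shoulder at 78 mm depth, as expected, and I pressed it to about 25 N before letting go.
- The last views show it crossing the gap into the far lug with the head on the carriage's lug. The tip beyond the far lug was not seen directly. I take it to be through from the depth reached.

**Left alone:** the short pin, gauge, adapter and red plate look unmoved in the last pictures. I measured positions only for the adapter and gauge stem, before and after the pin went in, and they agreed to about 0.04 px.

**Disagreement:** the two-view height of the bore mouth read about 3 mm higher than the given size. I aimed about 1 mm high and 0.5 mm towards -y of the computed centre, and the pin entered with only about 1 N of resistance.

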